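# Load the plate warmer and switch it on

## Robot

A 6-joint arm with a two-finger parallel gripper is mounted at the origin on a cart in front of the work surface, level with it; the furniture and walls round the work are solid. World frame = base frame: x ahead of the robot, y to its left, z up, the work surface at z = 0. Lengths are in m, angles in rad, forces in N, time in s.
With the tool pointing down it reaches from about 0.325 to 0.925 m from the base axis. Payload 3.1 kg.
Tool frame: the origin (TCP) lies at the very end of the fingers, on their centre line; the grasp point (between the pads) lies 19 mm behind it; z points along the fingers, y is the line along which they close (so a half turn about z gives the same grasp; the last joint's range is limited). The gripper opens to 85 mm and grips with 20 to 120 N. Pads are 22 mm wide; open, the fingers measure 114 mm over their backs; the gripper's body (76 mm by 85 mm) begins 54 mm behind the grasp point. The pads swing forward as they close: fully open they stand 13 mm farther back than shut.
Start: joints at [1.128, 0.217, 1.613, -0, 1.311, -0.112], TCP at [0.203, 0.591, 0.231] pointing down, gripper open.
Joint ranges: [-2.75, 2.75], [-0.78, 2.1], [0.31, 2.55], [-1.13, 4.27], [0.13, 2.63], [-2.58, 2.58]. Speed limits (rad/s): [2.79, 2.79, 3.14, 3.14, 3.14, 3.14].

## Interface

Orientations are given as a unit quaternion [w, x, y, z].
In Python, from plant import monitor, eyes, workorder gives the robot as it stands.
- The arm moves only by the tool servo_tool, never from a script. Its argument "steps" is a list of rows, each a list of 7 numbers: the turn, a rotation vector about the tool's x, y, z in rad, then the shift along the tool's x, y, z in mm, then the closure, from 0 (fully open) to 1 (shut). In form: [[ax, ay, az, dx, dy, dz, claw], ...]. A call has exactly 5 rows; each row shifts and turns the commanded pose from where the row before left it, along the tool's axes as they then stand; what a row does not reach is not made up. A row lasts 1/12 s, in which the tool goes at most 41.7 mm and 7.16 degrees, less where a joint would pass 70% of its speed; a pose out of reach is approached as far as the arm can. A call with a gripper value outside its range is refused whole. The fingers move at their own pace and stop on an object; "squeeze" is the grip in N (left out, the last holds). Time passes only in rows, so rows that do not move let the fingers close, or fill a call up. It gives the time, the measured TCP pose, the force, the opening and the grip force at its end, in the units of the state.
- monitor.read_state(): the state, without advancing time (a new reading comes with each control period).
- eyes.snapshot(name): name is "side" or "top"; returns (picture, depth): 420x560x3 uint8, red, green, blue; 420x560 float32, m along the optical axis (not along the pixel's ray), 0 where there is no reading.
- eyes.camera_model(name): a dict with "camera_matrix" (3x3 intrinsics, pixels), "D" ([k1, k2, p1, p2, k3] as OpenCV has them; the pictures are not rectified), "R" (3x3) and "t" (3): a world point X has camera coordinates R X + t. Camera axes: x right, y down, z forward; pixel columns grow to the right and rows downward; lengths in m; the calibration is good to about 2 mm. A picture is of the moment at which its call begins. camera_model takes no time and is no camera call.
- workorder.finish_job(): hands the job in; it is judged then, once.
The state is a dict: "t": time; "q": joint angles; "joint_vel": joint speeds; "joint_torque": joint torques, N m; "eef_pos": TCP position; "ee_rot": TCP orientation; "force": force on the tool from outside, world axes, zero at the start; "torque": the same for the moment, N m; "finger_gap": opening from 0.0 (shut) to 1.0 (fully open); "grasp_force": force on a finger pad.
Only numpy, scipy, OpenCV 4.12 (cv2) and the standard library are available. Lean on these libraries where they do the work, as an engineer would, in place of code of your own. Each camera call takes 0.05 s, during which the arm holds its last target. There are 200 camera calls.

## Task

Get the plates warming for dinner: stand every plate from the drying rack on edge in the plate warmer with those already leaning there, so that the whole row stands upright, flat against the heating panel at the back, and all their left edges are flush against the side guide. Close the sliding presser up firmly against the row, and only then turn the thermostat dial until its pointer is at the long thick mark. Leave the mug, the pepper mill and the glass where they are; a plate may be knocked out of line while you work, so check the row before you finish.

Things in the scene. Friction and masses are not known exactly. Their poses are not given: they have to be found in the camera images.
- warmer: Plate warmer, fixed: grey base 220 (x) by 250 (y) mm, origin at the centre of its underside, x to its back, y to its left. Plates stand on its metal deck, 36 mm up. Heating panel (backstop): front face at x = +85 mm, from y -24 to +122, top 102 mm above the deck. Black control box in front on the right (x -105 to -27, y -121 to -47 mm), its top 40 mm above the deck.
- corner (a point): Point on the deck where the planes of the heating panel and the side guide meet (x +85, y +113, z +36 mm in the warmer's frame; axes as the warmer's). The side guide is an upright strip on the left, inner face y = +113 mm, from x = -23 to +87 mm, 50 mm high above the deck. A plate flush with it has its origin at y = +38 mm of the warmer.
- presser (a joint): Slide of the presser in m: 0 drawn fully to the front, at most 0.115, growing towards the heating panel; about 1.5 N of friction, stays where left. An upright steel plate 112 wide, 8 thick, top 52 mm above the deck, centred at y = +38 mm of the warmer. Its pressing face is at x = -0.050 + slide, so it meets a tight upright row of n plates at 0.135 - 0.010 n.
- presser_post (a point): Centre of the top of the presser's post: a round black grip 21 mm in diameter, its top 82 mm above the deck, with free post for 60 mm below; it stands 42 mm in front of the presser's pressing face. Axes as the warmer's.
- presser_face (a point): Middle of the presser's pressing face, 27 mm above the deck. Axes as the warmer's.
- dial (a joint): Angle of the thermostat dial in rad, 0 to 4.712, growing clockwise seen from above. At 0 (off) its pointer stands to the front left, 135 degrees left of the warmer's x axis; at the long thick mark the pointer points straight to the warmer's back (along its x) and the angle is 2.356. Stays where it is left (friction 0.04 N m).
- dial_grip (a point): Centre of the top of the dial's grip bar, on the dial's axis, 67 mm above the deck. The bar is 42 mm long along this point's x (which is where the pointer shows), 13 mm thick along its y and 21 mm high, on a round skirt 45 mm wide and 6 mm high.
- dial_mark (a point): The long thick white mark of the dial's scale, on the control box, 30 mm from the dial's axis; the other six marks are short and thin.
- rack: Wooden drying rack 216 (x) by 108 (y) mm, fixed to the worktop. Origin: centre of its underside. Plates stand on edge in its four slots at x = -78, -26, +26 and +78 mm, faces square to x, on rails 16 mm high, between pairs of pegs (14 mm apart, at y = +-45 mm) whose tops are 62 mm above the worktop.
- plate_1: White flat rectangular serving plate, 10 mm thick (its x), 150 mm wide (its y), 95 mm high on edge (its z), about 0.2 kg. Origin: centre of its lower edge face; z points up when it stands upright on its long edge. All six plates are alike. At the start it leans in the warmer, its foot out on the deck and its top towards the heating panel.
- plate_2: White flat rectangular serving plate, 10 mm thick (its x), 150 mm wide (its y), 95 mm high on edge (its z), about 0.2 kg. Origin: centre of its lower edge face; z points up when it stands upright on its long edge. All six plates are alike. At the start it leans in the warmer, its foot out on the deck and its top towards the heating panel, in front of plate_1.
- plate_3: White flat rectangular serving plate, 10 mm thick (its x), 150 mm wide (its y), 95 mm high on edge (its z), about 0.2 kg. Origin: centre of its lower edge face; z points up when it stands upright on its long edge. All six plates are alike. At the start it stands in a slot of the drying rack; it may be absent.
- plate_4: White flat rectangular serving plate, 10 mm thick (its x), 150 mm wide (its y), 95 mm high on edge (its z), about 0.2 kg. Origin: centre of its lower edge face; z points up when it stands upright on its long edge. All six plates are alike. At the start it stands in a slot of the drying rack; it may be absent.
- plate_5: White flat rectangular serving plate, 10 mm thick (its x), 150 mm wide (its y), 95 mm high on edge (its z), about 0.2 kg. Origin: centre of its lower edge face; z points up when it stands upright on its long edge. All six plates are alike. At the start it stands in a slot of the drying rack; it may be absent.
- plate_6: White flat rectangular serving plate, 10 mm thick (its x), 150 mm wide (its y), 95 mm high on edge (its z), about 0.2 kg. Origin: centre of its lower edge face; z points up when it stands upright on its long edge. All six plates are alike. At the start it stands in a slot of the drying rack; it may be absent.
- mug: Green and white mug, 78 mm wide, 101 mm high, standing at the back; origin at the centre of its underside. Leave it alone.
- pepper_mill: Wooden pepper mill, 58 mm wide, 170 mm high, standing at the back; origin at the centre of its underside. Leave it alone.
- tumbler: Drinking glass, 80 mm wide, 88 mm high, standing at the back; origin at the centre of its underside. Leave it alone.

How it is judged:
On the way, in this order (a step that is already met when the one before it is completed fails the run):
1. every plate stands in the warmer, upright, against the heating panel and flush with the side guide, and the presser is closed up against the row (value of joint presser above 0.071 m and (height (world z) of plate_3 above -10 m or value of joint presser above 0.081 m) and (height (world z) of plate_4 above -10 m or value of joint presser above 0.081 m) and (height (world z) of plate_5 above -10 m or value of joint presser above 0.081 m) and (height (world z) of plate_6 above -10 m or value of joint presser above 0.081 m) and (height (world z) of any of plate_3, plate_4 above -10 m or value of joint presser above 0.091 m) and (height (world z) of any of plate_3, plate_5 above -10 m or value of joint presser above 0.091 m) and (height (world z) of any of plate_3, plate_6 above -10 m or value of joint presser above 0.091 m) and (height (world z) of any of plate_4, plate_5 above -10 m or value of joint presser above 0.091 m) and (height (world z) of any of plate_4, plate_6 above -10 m or value of joint presser above 0.091 m) and (height (world z) of any of plate_5, plate_6 above -10 m or value of joint presser above 0.091 m) and angle between each of plate_1, plate_2, plate_3, plate_4, plate_5, plate_6's own z axis and vertical below 0.05 rad and y of plate_1 in the frame of warmer between 0.034 and 0.042 m and x of plate_1 in the frame of warmer between 0.02 and 0.085 m and z of each of plate_1, plate_2, plate_3, plate_4, plate_5, plate_6 in the frame of warmer below 0.042 m and y of plate_2 in the frame of warmer between 0.034 and 0.042 m and x of plate_2 in the frame of warmer between 0.02 and 0.085 m and y of plate_3 in the frame of warmer between 0.034 and 0.042 m and x of plate_3 in the frame of warmer between 0.02 and 0.085 m and y of plate_4 in the frame of warmer between 0.034 and 0.042 m and x of plate_4 in the frame of warmer between 0.02 and 0.085 m and y of plate_5 in the frame of warmer between 0.034 and 0.042 m and x of plate_5 in the frame of warmer between 0.02 and 0.085 m and y of plate_6 in the frame of warmer between 0.034 and 0.042 m and x of plate_6 in the frame of warmer between 0.02 and 0.085 m), for 0.2 s.
2. after that, the dial is turned to the long thick mark (value of joint dial between 2.236 and 2.476 rad), for 0.2 s.
At the end, for the whole second after the job is handed in: All plates stand upright (0.05 rad) in the warmer, left edges within 4 mm of the side guide, the presser closed on the row (at most 4 mm short of a slide of 0.135 - 0.010 n for n plates), at rest, and the dial within 0.12 rad of the long thick mark (2.356) (all of step 1 and all of step 2 and linear speed of each of plate_1, plate_2, plate_3, plate_4, plate_5, plate_6 below 0.02 m/s); the robot touches nothing.
It fails at once if the mug, the pepper mill or the glass is pushed more than 3 cm or tipped (distance of any of mug, pepper_mill, tumbler from where it was at the start of the episode above 0.03 m or angle between any of mug, pepper_mill, tumbler's own z axis and vertical above 0.4 rad).
It fails at once if a plate is dropped off the worktop (height (world z) of any of plate_1, plate_2, plate_3, plate_4, plate_5, plate_6 below -0.05 m).
Of plate_3, plate_4, plate_5, plate_6 only 2 to 4 are there at a start; the rules pass over those that are not, and their reading is None.
At some moment in a run one of plate_1, plate_2 may be knocked a few centimetres aside while the robot is not near it.
It also fails if it takes over 210 s, if anything falls off the work surface, if the arm or the gripper's body presses on something with over 40 N, if the wrist force passes 120 N, or if a joint passes its speed limit or range.

## Working session

There is one attempt and no reset: what is moved stays moved. The work goes in short steps, Python scripts to look and compute and a tool call to move; the robot and the scene stay as the last step left them, time stands still between calls to the robot, and variables do not carry over. Pictures are saved under pics/ and viewed, at most 14 in all, crops included, and the job is handed in when it is done.

Besides the shell and the picture viewer there is one more tool, called after "Call:" as name(argument=value, ...) on one line, values as JSON. servo_tool: Moves the arm, as the interface text tells. Its arguments: {"type":"object","properties":{"steps":{"type":"array","items":{"type":"array","items":{"type":"number"}}},"squeeze":{"type":"number"}},"required":["steps"]}

```bash
mkdir -p pics; ls; python3 - <<'E'
from plant import monitor, eyes
import cv2,numpy as np
print(monitor.read_state())
for n in("side","top"):
    p,d=eyes.snapshot(n); m=eyes.camera_model(n)
    cv2.imwrite(f"pics/{n}0.png",p[:,:,::-1]); np.savez(f"pics/{n}0.npz",p=p,d=d)
    print(n,{k:np.round(v,4).tolist() for k,v in m.items()}, (d>0).mean())
E
```

```text
pics
{'t': 0.0, 'q': array([ 1.12777866e+00,  2.17759262e-01,  1.61491742e+00,  7.39064988e-06,
        1.31130112e+00, -1.12173429e-01]), 'joint_vel': array([-0.00145352,  0.00013583, -0.00026386, -0.00031235, -0.0019612 ,
       -0.00011756]), 'joint_torque': array([ 1.40394433e-03, -3.96837616e+01, -3.03857517e+01, -1.10810984e-04,
        9.48011409e-03, -2.94647532e-05]), 'eef_pos': array([0.2026385 , 0.59038356, 0.22997383]), 'ee_rot': array([-3.30251573e-04,  1.64669525e-01,  9.86348075e-01, -1.14594037e-03]), 'force': array([-0.16847844, -0.56262425,  0.16068148]), 'torque': array([-0.01573143,  0.0183103 , -0.05409162]), 'grasp_force': 0.0, 'finger_gap': 1.0018411965782468}
side {'camera_matrix': [[519.4259, 0.0, 279.7759], [0.0, 519.4259, 196.4464], [0.0, 0.0, 1.0]], 'D': [0.0314, 0.0, 0.0, 0.0, 0.0], 'R': [[0.8363, -0.5482, 0.0004], [-0.3414, -0.5214, -0.782], [0.4289, 0.6539, -0.6233]], 't': [-0.5353, 0.2671, 1.2078]} 0.9699659863945578
top {'camera_matrix': [[395.685, 0.0, 281.8038], [0.0, 395.685, 220.5857], [0.0, 0.0, 1.0]], 'D': [-0.1151, 0.0, 0.0, 0.0, 0.0], 'R': [[0.0046, -1.0, 0.0079], [-0.9954, -0.0053, -0.0953], [0.0953, -0.0075, -0.9954]], 't': [-0.0397, 0.6252, 0.8874]} 0.9960884353741497
```

View pics/side0.png

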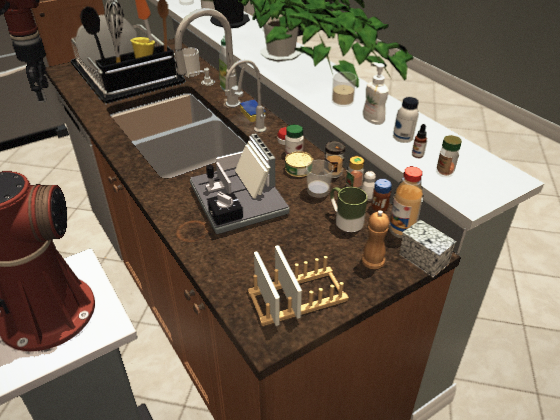

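View pics/top0.png

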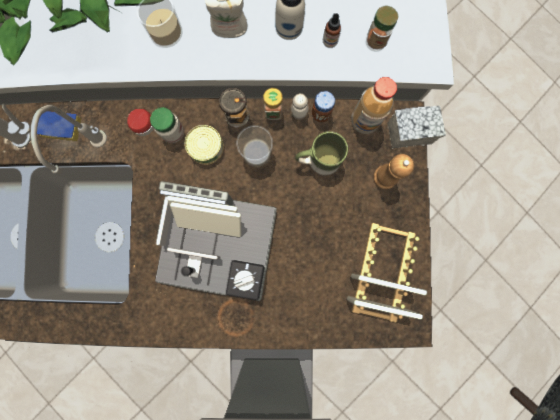

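Two plates stand in the rack (top view at about (388,285) and (388,307), the near two slots). Two lean in the warmer (about (205,215)), and the dial is at (245,280). The row will be n=4, so the slide target is 0.095.

```bash
cat > h.py <<'E'
import cv2,numpy as np
from plant import monitor, eyes
def cam(n):
    m=eyes.camera_model(n); return [np.array(m[k],float) for k in("camera_matrix","D","R","t")]
def ray(n,uv):
    K,D,R,t=cam(n); p=cv2.undistortPoints(np.array(uv,float).reshape(-1,1,2),K,D)[:,0]
    return -R.T@t, np.c_[p,np.ones(len(p))]@R
def onplane(n,uv,z):
    c,d=ray(n,uv); return c+d*((z-c[2])/d[:,2])[:,None]
def cloud(n,d):
    K,D,R,t=cam(n); v,u=np.mgrid[:d.shape[0],:d.shape[1]]
    c,r=ray(n,np.c_[u.ravel(),v.ravel()]); return (c+r*d.reshape(-1,1)).reshape(*d.shape,3)
def proj(n,X):
    K,D,R,t=cam(n); return cv2.projectPoints(np.array(X,float).reshape(-1,1,3),cv2.Rodrigues(R)[0],t,K,D)[0][:,0]
def tri(uv1,uv2,a="top",b="side"):
    (c1,d1),(c2,d2)=ray(a,[uv1]),ray(b,[uv2]); A=np.c_[d1[0],-d2[0]]
    s=np.linalg.lstsq(A,c2-c1,rcond=None)[0]; p,q=c1+s[0]*d1[0],c2+s[1]*d2[0]
    return (p+q)/2,np.linalg.norm(p-q)
def snap(n): 
    p,d=eyes.snapshot(n); return p,d
def montage(name,items):  # (img,u0,v0,w,h,scale)
    out=np.zeros((600,800,3),np.uint8);x=y=0;rh=0
    for im,u,v,w,h,s in items:
        c=cv2.resize(im[v:v+h,u:u+w],None,fx=s,fy=s,interpolation=cv2.INTER_CUBIC)
        if x+c.shape[1]>800:x=0;y+=rh;rh=0
        out[y:y+c.shape[0],x:x+c.shape[1]]=c[:600-y,:800-x];x+=c.shape[1];rh=max(rh,c.shape[0])
    cv2.imwrite(name,out[:,:,::-1])
E
python3 - <<'E'
from h import *
T=np.load("pics/top0.npz");S=np.load("pics/side0.npz")
montage("pics/m1.png",[(T["p"],150,175,130,130,3),(T["p"],340,215,100,110,3),(S["p"],180,130,115,105,3.4),(S["p"],240,240,115,85,3.4)])
X=cloud("top",T["d"]);Y=cloud("side",S["d"])
print("worktop",np.median(X[240:330,300:340,2]),np.median(Y[215:240,290:320,2]))
for nm,C,p in(("top",X,T["p"]),("side",Y,S["p"])):
    z=C[...,2]; m=(z>0.1)&(z<0.125)&(C[...,1]<-0.1)&(C[...,0]<0.55)&(p.min(-1)>140)
    k,l,st,ce=cv2.connectedComponentsWithStats(m.astype(np.uint8))
    for i in range(1,k):
        if st[i,4]>30:
            P=C[l==i]; print(nm,st[i],P.mean(0),P.min(0),P.max(0),np.percentile(P[:,2],[50,95]))
E
```

```text
worktop 0.0002715064623601826 -0.0003193199120355983
top [358 275  68  20 320] [ 0.48271943 -0.26985113  0.11079694] [ 0.462578   -0.34127359  0.10360201] [ 0.50323738 -0.19803699  0.11457703] [0.11089944 0.11318106]
top [354 300  68  19 332] [ 0.43189413 -0.25910862  0.11083941] [ 0.41179885 -0.33212547  0.10105648] [ 0.45142295 -0.18805577  0.11643344] [0.11090441 0.11364923]
side [275 245  26  47 201] [ 0.48033847 -0.27577632  0.11022852] [ 0.4608649  -0.34432083  0.10481597] [ 0.50132333 -0.19961414  0.11426712] [0.11031804 0.11273313]
side [254 251  25  48 210] [ 0.42917458 -0.26567377  0.11019753] [ 0.40994176 -0.33657509  0.10468023] [ 0.45041024 -0.1889162   0.1148583 ] [0.11033784 0.11333729]
```

View pics/m1.png

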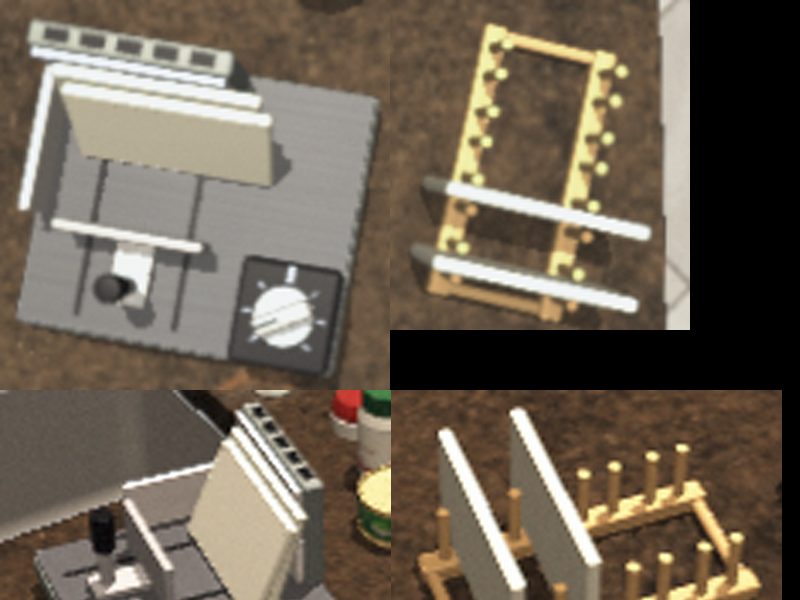

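Crops show the leaning plates in front of the panel at crop (160,100–180), knob (110,290), and dial (283,315) with its bar along the front-left. The rack plates are in the two front slots. Next I'll fit poses.

```bash
cat >> h.py <<'E'
def line(P):
    c=P[:,:2].mean(0); v=np.linalg.svd(P[:,:2]-c,full_matrices=False)[2][0]; s=(P[:,:2]-c)@v
    mid=c+v*(s.min()+s.max())/2
    return mid, np.arctan2(v[1],v[0])%np.pi, np.ptp(s)
E
python3 - <<'E'
from h import *
T=np.load("pics/top0.npz");S=np.load("pics/side0.npz")
X=cloud("top",T["d"]);Y=cloud("side",S["d"])
for nm,C,p in(("top",X,T["p"]),("side",Y,S["p"])):
    z=C[...,2]; br=p.min(-1)>140
    for y0,y1 in((0.455,0.55),(0.38,0.455)):
        m=(z>0.1)&(z<0.125)&(C[...,1]<-0.1)&(C[...,0]<y1)&(C[...,0]>y0-0.0)&br
        print(nm,"rack plate",*line(C[m]))
    m=(z>0.031)&(z<0.041)&(C[...,0]>.35)&(C[...,0]<.75)&(C[...,1]>-.05)&(C[...,1]<.3)
    m=cv2.morphologyEx(m.astype(np.uint8),cv2.MORPH_OPEN,np.ones((5,5)))>0
    print(nm,"base",cv2.minAreaRect(C[m][:,:2].astype(np.float32)),np.median(C[m][:,2]))
    # box top 0.076
    m=(z>0.07)&(z<0.08)&(C[...,0]>.38)&(C[...,0]<.52)&(C[...,1]>-.02)&(C[...,1]<.13)
    print(nm,"box",cv2.minAreaRect(C[m][:,:2].astype(np.float32)),C[m].mean(0),m.sum())
    m=(z>0.096)&(z<0.108)&(C[...,0]>.38)&(C[...,0]<.52)&(C[...,1]>-.02)&(C[...,1]<.13)
    print(nm,"bar",line(C[m]),np.median(C[m][:,2]),m.sum())
    m=(z>0.1)&(z<0.125)&(C[...,0]>.38)&(C[...,0]<.52)&(C[...,1]>.13)&(C[...,1]<.22)
    print(nm,"knob",C[m].mean(0),C[m].max(0),m.sum())
    m=(z>0.08)&(z<0.092)&(C[...,0]>.4)&(C[...,0]<.6)&(C[...,1]>.08)&(C[...,1]<.215)&br
    l_=cv2.connectedComponentsWithStats(m.astype(np.uint8)); 
    for i in range(1,l_[0]):
        if l_[2][i,4]>40: print(nm,"comp z.086",line(C[l_[1]==i]),l_[2][i])
    m=(z>0.08)&(z<0.09)&(C[...,0]>.4)&(C[...,0]<.68)&(C[...,1]>.215)&(C[...,1]<.3)&br
    print(nm,"guide",line(C[m]),m.sum())
    m=(z>0.13)&(z<0.145)&(C[...,0]>.55)&(C[...,0]<.7)&(C[...,1]>.0)&(C[...,1]<.28)
    print(nm,"panel",line(C[m]),C[m].min(0),C[m].max(0),m.sum())
E
```

```text
top rack plate [ 0.48267014 -0.27006164] 1.3408057301836476 0.14675790978315767
top rack plate [ 0.43156171 -0.26056113] 1.3458098824042077 0.14832106760816577
top base ((0.5695415735244751, 0.11719454824924469), (0.24300818145275116, 0.2167619913816452), 80.46302795410156) 0.036308758555101794
top box ((0.4880792498588562, 0.0453391931951046), (0.07244226336479187, 0.07420330494642258), 80.80033111572266) [0.48415015 0.0434919  0.07598649] 744
top bar (array([0.49078448, 0.04510832]), np.float64(1.9580051775899299), np.float64(0.04048825230120939)) 0.1028324426575431 119
top knob [0.50997759 0.16380076 0.1167704 ] [0.51861228 0.1742599  0.12206919] 89
top comp z.086 (array([0.54801556, 0.15825362]), np.float64(1.411471648821529), np.float64(0.10761429829451191)) [168 248  49  11 179]
top guide (array([0.62013983, 0.22650093]), np.float64(2.9805064741969307), np.float64(0.10776964590123772)) 164
top panel (array([0.67139391, 0.13930758]), np.float64(1.4053131914772905), np.float64(0.1646924039200654)) [0.63915784 0.06118271 0.13001193] [0.69575869 0.22091045 0.14272854] 834
side rack
[... 389 characters left out ...]
112701416016) [0.48120349 0.03345171 0.07512535] 332
side bar (array([0.48799596, 0.04209117]), np.float64(1.9544727802118145), np.float64(0.03945873092325683)) 0.10201650509917226 69
side knob [0.50806426 0.16061996 0.11196157] [0.51898238 0.1715718  0.12191801] 57
side comp z.086 (array([0.54692372, 0.15649535]), np.float64(1.4033610113617287), np.float64(0.11194344543545331)) [216 162  15  21  53]
side guide (array([0.60753557, 0.22773011]), np.float64(3.0103881073208165), np.float64(0.08218396943757422)) 47
side panel (array([0.66858125, 0.13679242]), np.float64(1.3997290346040556), np.float64(0.16686752338225425)) [0.63273587 0.05831528 0.1300813 ] [0.69341122 0.21882451 0.14336023] 266
```

```bash
cat >> h.py <<'E'
O=np.array([.5675,.1162]); YAW=-.162
def W(x,y): return O+np.array([[np.cos(YAW),-np.sin(YAW)],[np.sin(YAW),np.cos(YAW)]])@[x,y]
def inW(P): return (np.asarray(P)[...,:2]-O)@np.array([[np.cos(YAW),-np.sin(YAW)],[np.sin(YAW),np.cos(YAW)]])
from scipy.spatial.transform import Rotation as Rn
def go(xyz,yang):  # straight-down tool: turn first, then shift in the new tool axes (mm)
    s=monitor.read_state(); q=s["ee_rot"]; R0=Rn.from_quat(q,scalar_first=True)
    y=np.array([np.cos(yang),np.sin(yang),0]); z=np.array([0,0,-1.]); Rt=np.c_[np.cross(y,z),y,z]
    rv=(R0.inv()*Rn.from_matrix(Rt)).as_rotvec(); d=Rt.T@(np.array(xyz)-s["eef_pos"])*1000
    print("t",round(s["t"],2),"at",s["eef_pos"].round(4),"turn",rv.round(3),"shift",d.round(1),"gap",round(s["finger_gap"],3))
E
python3 - <<'E'
from h import *
go([.5095,.163,.16],1.408)
for s in (0,.0276,.095,.115): print(s,W(-.092+s,.038))
E
```

```text
t 0.1 at [0.2027 0.5904 0.2301] turn [-0.002 -0.    -0.168] shift [-372.1 -372.    70.1] gap 0.998
0 [0.4828337  0.16854135]
0.0276 [0.51007232 0.16408968]
0.095 [0.57658983 0.15321858]
0.115 [0.59632796 0.14999273]
```

Call:
servo_tool(steps=[[0, 0, -0.084, 0, 0, 0, 0.4], [0, 0, -0.084, 0, 0, 0, 0.4], [0, 0, 0, -25, -25, 0, 0.4], [0, 0, 0, -27, -27, 0, 0.4], [0, 0, 0, -27, -27, 0, 0.4]])

```text
t: 0.52
eef_pos: [0.268, 0.4993, 0.2305]
ee_rot: [-0.0, 0.08, 0.997, -0.001]
force: [0.6, -0.3, -0.7]
finger_gap: 0.6
grasp_force: 0.0
```

Call:
servo_tool(steps=[[0, 0, 0, -27, -27, 0, 0.4], [0, 0, 0, -27, -27, 0, 0.4], [0, 0, 0, -27, -27, 0, 0.4], [0, 0, 0, -27, -27, 0, 0.4], [0, 0, 0, -27, -27, 0, 0.4]])

```text
t: 0.93
eef_pos: [0.3798, 0.3435, 0.2308]
ee_rot: [-0.0, 0.081, 0.997, -0.0]
force: [1.1, -0.5, -0.1]
finger_gap: 0.596
grasp_force: 0.0
```

Call:
servo_tool(steps=[[0, 0, 0, -27, -27, 5, 0.4], [0, 0, 0, -27, -27, 15, 0.4], [0, 0, 0, -27, -27, 15, 0.4], [0, 0, 0, -27, -27, 15, 0.4], [0, 0, 0, -27, -27, 10, 0.4]])

```text
t: 1.35
eef_pos: [0.4904, 0.1882, 0.1694]
ee_rot: [-0.001, 0.081, 0.997, -0.0]
force: [0.4, 0.1, 0.1]
finger_gap: 0.595
grasp_force: 0.0
```

```bash
python3 - <<'E'
from h import *
p,d=snap("top");q,e=snap("side")
montage("pics/m2.png",[(p,140,165,150,150,2.6),(q,170,110,150,140,2.7)])
go([.5095,.163,.085],1.408)
E
```

```text
t 1.45 at [0.4918 0.1855 0.1688] turn [-0.003 -0.002 -0.006] shift [-21.1 -19.3  83.8] gap 0.599
```

View pics/m2.png

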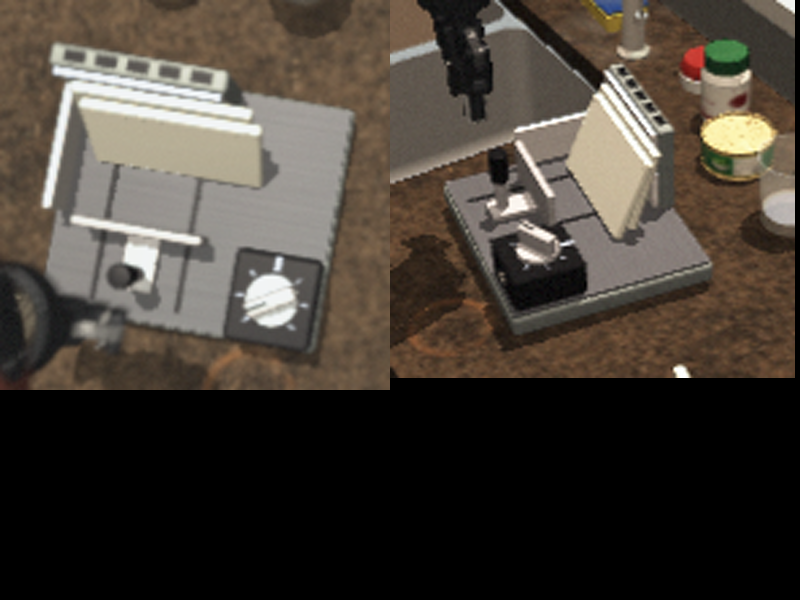

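```bash
python3 - <<'E'
from h import *
for n in("top","side"): print(n,proj(n,[[.4918,.1855,.1688],[.51,.164,.118]]), cam(n)[2].T@-cam(n)[3])
E
```

```text
top [[168.59453805 281.14908794]
 [185.6391282  271.15148937]] [ 0.53792232 -0.0297286   0.94318542]
side [[197.99997862 149.49824351]
 [209.05713747 166.25062623]] [ 0.02087017 -0.94397036  0.96186017]
```

Both leaning plates are undisturbed. The gripper stands front-left of the knob, as measured.

Call:
servo_tool(steps=[[0, 0, 0, -10, -10, 0, 0.4], [0, 0, 0, -11, -9, 0, 0.4], [0, 0, 0, 0, 0, 20, 0.4], [0, 0, 0, 0, 0, 30, 0.4], [0, 0, 0, 0, 0, 33, 0.4]])

```text
t: 1.87
eef_pos: [0.5116, 0.1688, 0.0903]
ee_rot: [0.004, 0.081, 0.997, 0.001]
force: [0.6, -0.8, -0.1]
finger_gap: 0.6
grasp_force: 0.0
```

Call:
servo_tool(steps=[[0, 0, 0, 0, 0, 0, 0.4], [0, 0, 0, 0, 0, 0, 0.95], [0, 0, 0, 0, 0, 0, 0.95], [0, 0, 0, 0, 0, 0, 0.95], [0, 0, 0, 0, 0, 0, 0.95]], squeeze=40)

```text
t: 2.28
eef_pos: [0.5091, 0.1649, 0.0904]
ee_rot: [0.001, 0.08, 0.997, -0.004]
force: [-1.4, -10.6, -1.3]
finger_gap: 0.226
grasp_force: 39.3
```

```bash
python3 - <<'E'
from h import *
s=monitor.read_state();print(s["grasp_force"],s["force"])
go([*W(-.092+.113,.038),.085],1.408); go([*W(-.092+.001,.038),.085],1.408)
E
```

```text
39.2601352930069 [ -1.38155837 -10.58139721  -1.32104185]
t 2.28 at [0.5091 0.1649 0.0904] turn [-0.007  0.002  0.003] shift [-86.5  -0.6   5.4] gap 0.226
t 2.28 at [0.5091 0.1649 0.0904] turn [-0.007  0.002  0.003] shift [25.5 -0.7  5.4] gap 0.226
```

Call:
servo_tool(steps=[[0, 0, 0, -5, 0, 0, 0.95], [0, 0, 0, -7, 0, 0, 0.95], [0, 0, 0, -7, 0, 0, 0.95], [0, 0, 0, -7, 0, 0, 0.95], [0, 0, 0, -7, 0, 0, 0.95]])

```text
t: 2.7
eef_pos: [0.5412, 0.1596, 0.0904]
ee_rot: [-0.0, 0.08, 0.997, -0.003]
force: [-4.0, -8.8, 0.3]
finger_gap: 0.234
grasp_force: 39.3
```

Call:
servo_tool(steps=[[0, 0, 0, -7, 0, 0, 0.95], [0, 0, 0, -7, 0, 0, 0.95], [0, 0, 0, -7, 0, 0, 0.95], [0, 0, 0, -6, 0, 0, 0.95], [0, 0, 0, -6, 0, 0, 0.95]])

```text
t: 3.12
eef_pos: [0.5729, 0.1544, 0.0904]
ee_rot: [-0.001, 0.08, 0.997, -0.003]
force: [-5.5, -8.1, 2.3]
finger_gap: 0.229
grasp_force: 39.4
```

Call:
servo_tool(steps=[[0, 0, 0, -5, 0, 0, 0.95], [0, 0, 0, -5, 0, 0, 0.95], [0, 0, 0, -4, 0, 0, 0.95], [0, 0, 0, -3, 0, 0, 0.95], [0, 0, 0, 0, 0, 0, 0.95]])

```text
t: 3.53
eef_pos: [0.5905, 0.1514, 0.0904]
ee_rot: [-0.0, 0.081, 0.997, -0.003]
force: [-3.9, -8.5, 0.1]
finger_gap: 0.235
grasp_force: 39.4
```

```bash
python3 - <<'E'
from h import *
p,d=snap("top");q,e=snap("side")
montage("pics/m3.png",[(p,140,165,150,150,2.6),(q,170,110,150,140,2.7)])
go([*W(-.092+.113,.038),.085],1.408); go([*W(-.092+.001,.038),.085],1.408)
E
```

```text
t 3.63 at [0.5905 0.1515 0.0904] turn [-0.006  0.     0.002] shift [-4.  -0.5  5.4] gap 0.233
t 3.63 at [0.5905 0.1515 0.0904] turn [-0.006  0.     0.002] shift [108.   -0.6   5.4] gap 0.233
```

View pics/m3.png

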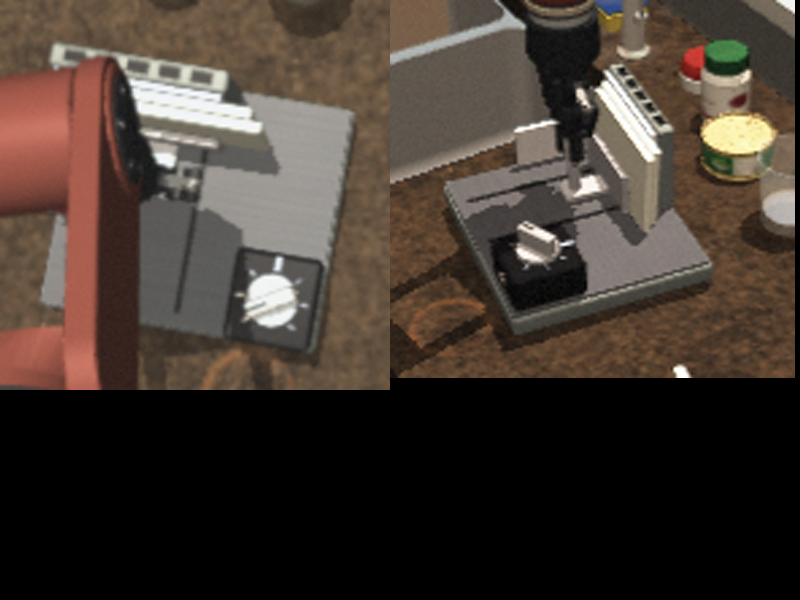

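The plates are almost upright against the panel (side crop around (640,160)). A few mm more, then I'll draw the presser back.

Call:
servo_tool(steps=[[0, 0, 0, -3, 0, 0, 0.95], [0, 0, 0, -3, 0, 0, 0.95], [0, 0, 0, 0, 0, 0, 0.95], [0, 0, 0, 0, 0, 0, 0.95], [0, 0, 0, 4, 0, 0, 0.95]])

```text
t: 4.05
eef_pos: [0.5937, 0.1509, 0.0904]
ee_rot: [0.001, 0.081, 0.997, -0.003]
force: [-0.1, -9.7, -3.6]
finger_gap: 0.229
grasp_force: 39.5
```

Call:
servo_tool(steps=[[0, 0, 0, 6, 0, 0, 0.95], [0, 0, 0, 10, 0, 0, 0.95], [0, 0, 0, 10, 0, 0, 0.95], [0, 0, 0, 10, 0, 0, 0.95], [0, 0, 0, 10, 0, 0, 0.95]])

```text
t: 4.47
eef_pos: [0.5479, 0.1585, 0.0904]
ee_rot: [0.002, 0.08, 0.997, -0.003]
force: [0.9, -10.1, -2.0]
finger_gap: 0.231
grasp_force: 39.9
```

Call:
servo_tool(steps=[[0, 0, 0, 10, 0, 0, 0.95], [0, 0, 0, 10, 0, 0, 0.95], [0, 0, 0, 10, 0, 0, 0.95], [0, 0, 0, 10, 0, 0, 0.95], [0, 0, 0, 10, 0, 0, 0.95]])

```text
t: 4.88
eef_pos: [0.4985, 0.1667, 0.0904]
ee_rot: [0.002, 0.08, 0.997, -0.003]
force: [0.2, -10.2, -1.8]
finger_gap: 0.231
grasp_force: 40.0
```

Call:
servo_tool(steps=[[0, 0, 0, 8, 0, 0, 0.95], [0, 0, 0, 3, 0, 0, 0.95], [0, 0, 0, 0, 0, 0, 0.4], [0, 0, 0, 0, 0, 0, 0.4], [0, 0, 0, 0, 0, 0, 0.4]])

```text
t: 5.3
eef_pos: [0.4888, 0.1724, 0.0908]
ee_rot: [0.002, 0.081, 0.997, 0.001]
force: [0.7, -0.7, 0.1]
finger_gap: 0.599
grasp_force: 0.0
```

Call:
servo_tool(steps=[[0, 0, 0, 0, 0, -20, 0.4], [0, 0, 0, 0, 0, -30, 0.4], [0, 0, 0, 0, 0, -30, 0.4], [0, 0, 0, 0, 0, -30, 0.4], [0, 0, 0, 0, 0, 0, 0.4]])

```text
t: 5.72
eef_pos: [0.4925, 0.1733, 0.2073]
ee_rot: [0.008, 0.081, 0.997, 0.003]
force: [1.2, 0.3, 0.8]
finger_gap: 0.6
grasp_force: 0.0
```

```bash
python3 - <<'E'
from h import *
go([.4310,-.262,.20],1.344-np.pi/2)
E
```

```text
t 5.72 at [0.4925 0.1733 0.2073] turn [0.017 0.006 1.635] shift [-438.    38.     7.3] gap 0.6
```

Call:
servo_tool(steps=[[0, 0, 0.117, 0, 0, 0, 0.5], [0, 0, 0.117, 0, 0, 0, 0.5], [0, 0, 0.117, 0, 0, 0, 0.5], [0, 0, 0.117, 0, 0, 0, 0.5], [0, 0, 0.117, 0, 0, 0, 0.5]])

```text
t: 6.13
eef_pos: [0.4875, 0.1722, 0.1993]
ee_rot: [0.001, 0.368, 0.93, 0.001]
force: [0.9, 0.7, 0.3]
finger_gap: 0.5
grasp_force: 0.0
```

Call:
servo_tool(steps=[[0, 0, 0.117, 0, 0, 0, 0.5], [0, 0, 0.117, 0, 0, 0, 0.5], [0, 0, 0.117, 0, 0, 0, 0.5], [0, 0, 0.117, 0, 0, 0, 0.5], [0, 0, 0.117, 0, 0, 0, 0.5]])

```text
t: 6.55
eef_pos: [0.4875, 0.1722, 0.1992]
ee_rot: [0.001, 0.62, 0.784, 0.001]
force: [0.2, -0.6, -0.2]
finger_gap: 0.498
grasp_force: 0.0
```

Call:
servo_tool(steps=[[0, 0, 0.117, 0, 0, 0, 0.5], [0, 0, 0.117, 0, 0, 0, 0.5], [0, 0, 0.117, 0, 0, 0, 0.5], [0, 0, 0.117, 0, 0, 0, 0.5], [0, 0, 0, 0, 0, 0, 0.5]])

```text
t: 6.97
eef_pos: [0.4874, 0.1721, 0.1992]
ee_rot: [0.0, 0.784, 0.621, 0.001]
force: [0.2, -0.4, 0.8]
finger_gap: 0.498
grasp_force: 0.0
```

Call:
servo_tool(steps=[[0, 0, 0, -25, 3, 0, 0.5], [0, 0, 0, -30, 3, 0, 0.5], [0, 0, 0, -30, 3, 0, 0.5], [0, 0, 0, -30, 3, 0, 0.5], [0, 0, 0, -30, 3, 0, 0.5]])

```text
t: 7.38
eef_pos: [0.4686, 0.0261, 0.199]
ee_rot: [0.001, 0.782, 0.623, 0.001]
force: [0.3, 0.3, 0.2]
finger_gap: 0.499
grasp_force: 0.0
```

Call:
servo_tool(steps=[[0, 0, 0, -30, 3, 0, 0.5], [0, 0, 0, -30, 3, 0, 0.5], [0, 0, 0, -30, 3, 0, 0.5], [0, 0, 0, -30, 3, 0, 0.5], [0, 0, 0, -30, 3, 0, 0.5]])

```text
t: 7.8
eef_pos: [0.4489, -0.1239, 0.1991]
ee_rot: [0.001, 0.782, 0.623, 0.001]
force: [0.4, 0.7, 0.2]
finger_gap: 0.504
grasp_force: 0.0
```

Call:
servo_tool(steps=[[0, 0, 0, -30, 3, 0, 0.5], [0, 0, 0, -30, 3, 0, 0.5], [0, 0, 0, -30, 2, 0, 0.5], [0, 0, 0, -30, 0, 0, 0.5], [0, 0, 0, -20, 0, 0, 0.5]])

```text
t: 8.22
eef_pos: [0.4246, -0.2634, 0.1992]
ee_rot: [0.001, 0.783, 0.622, -0.0]
force: [-1.1, -0.3, 0.6]
finger_gap: 0.502
grasp_force: 0.0
```

```bash
python3 - <<'E'
from h import *
p,d=snap("top");q,e=snap("side")
montage("pics/m4.png",[(p,140,165,150,150,2.6),(p,330,200,110,140,2.6),(q,170,110,150,110,2.7),(q,230,220,130,110,2.7)])
go([.4310,-.262,.083],1.344-np.pi/2)
E
```

```text
t 8.32 at [ 0.4246 -0.2636  0.1992] turn [ 0.002  0.002 -0.004] shift [  3.    5.8 116.2] gap 0.503
```

View pics/m4.png

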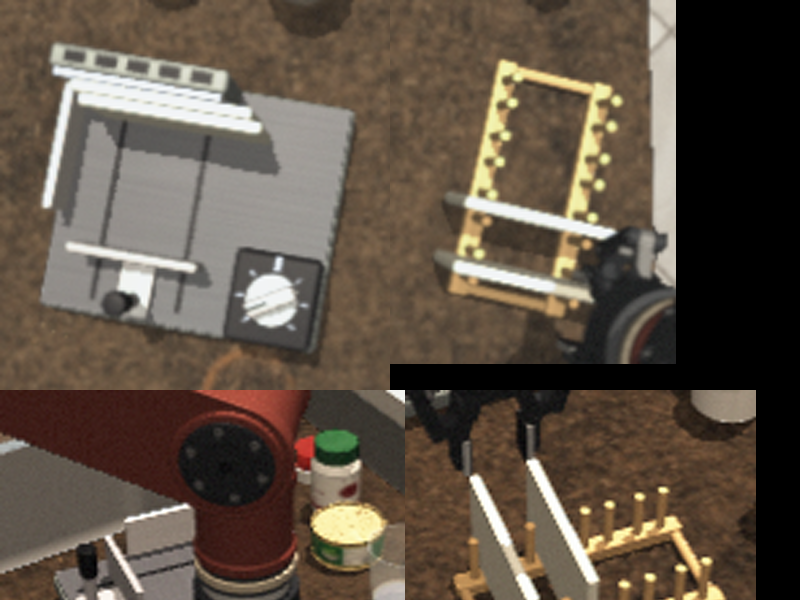

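The row of two stands upright and the presser is fully back. The fingers are above the front rack plate. Descend with the correction and grip.

Call:
servo_tool(steps=[[0, 0, 0, 3, 6, 0, 0.5], [0, 0, 0, 0, 0, 30, 0.5], [0, 0, 0, 0, 0, 30, 0.5], [0, 0, 0, 0, 0, 30, 0.5], [0, 0, 0, 0, 0, 26, 0.5]])

```text
t: 8.73
eef_pos: [0.4318, -0.2571, 0.081]
ee_rot: [-0.0, 0.783, 0.623, 0.0]
force: [-0.5, -0.0, -0.7]
finger_gap: 0.499
grasp_force: 0.0
```

Call:
servo_tool(steps=[[0, 0, 0, 0, 0, 0, 0.5], [0, 0, 0, 0, 0, 0, 1], [0, 0, 0, 0, 0, 0, 1], [0, 0, 0, 0, 0, 0, 1], [0, 0, 0, 0, 0, 0, 1]], squeeze=40)

```text
t: 9.15
eef_pos: [0.433, -0.2599, 0.0847]
ee_rot: [0.002, 0.783, 0.622, 0.001]
force: [-0.0, 0.2, 2.1]
finger_gap: 0.109
grasp_force: 44.0
```

Call:
servo_tool(steps=[[0, 0, 0, 0, 0, 0, 1], [0, 0, 0, 0, 0, -15, 1], [0, 0, 0, 0, 0, -20, 1], [0, 0, 0, 0, 0, -30, 1], [0, 0, 0, 0, 0, -30, 1]])

```text
t: 9.57
eef_pos: [0.4301, -0.2584, 0.1776]
ee_rot: [-0.001, 0.784, 0.621, -0.0]
force: [-0.2, 0.1, -2.2]
finger_gap: 0.108
grasp_force: 43.5
```

Call:
servo_tool(steps=[[0, 0, 0, 0, 0, -30, 1], [0, 0, 0, 0, 0, -20, 1], [0, 0, 0, 0, 0, 0, 1], [0, 0, 0, 0, 0, 0, 1], [0, 0, 0, 0, 0, 0, 1]])

```text
t: 9.98
eef_pos: [0.4301, -0.2584, 0.2256]
ee_rot: [-0.001, 0.784, 0.621, -0.0]
force: [-1.0, -0.7, -2.2]
finger_gap: 0.11
grasp_force: 43.5
```

```bash
python3 - <<'E'
from h import *
p,d=snap("top");q,e=snap("side")
X=cloud("top",d);z=X[...,2]; s=monitor.read_state(); t=s["eef_pos"]
print(s["grasp_force"],s["force"])
m=(z>t[2]+.005)&(z<t[2]+.04)&(p.min(-1)>150)&(abs(X[...,0]-t[0])<.06)&(abs(X[...,1]-t[1])<.1)
print(line(X[m]),X[m].mean(0),m.sum(),t)
Y=cloud("side",e);z=Y[...,2]
m=(z>t[2]-.1)&(z<t[2]+.05)&(q.min(-1)>110)&(abs(Y[...,0]-t[0])<.06)&(abs(Y[...,1]-t[1])<.1)
print("side",Y[m].min(0),Y[m].max(0),m.sum())
m=(X[...,2]>.12)&(X[...,2]<.137)&(p.min(-1)>150)&(X[...,0]>.55)&(X[...,0]<.7)&(X[...,1]>0)&(X[...,1]<.25)
w=inW(X[m]);print("row W",np.percentile(w,[0,2,50,98,100],axis=0))
go([*W(.030,.036),.22],YAW)
montage("pics/m5.png",[(p,330,200,110,140,2.6),(q,230,170,150,160,2.7)])
E
```

```text
43.50261926651001 [ 0.21812214  0.9663908  -1.72367273]
(array([ 0.43818636, -0.22269883]), np.float64(1.3458640474881458), np.float64(0.07323847052620089)) [ 0.4385894  -0.22093734  0.25145236] 227 [ 0.42964669 -0.25796984  0.22458016]
side [ 0.40684194 -0.33513678  0.15835249] [ 0.43638473 -0.24084199  0.26243035] 228
row W [[ 0.06681764 -0.05360651]
 [ 0.06716678 -0.04489112]
 [ 0.08075055  0.03281958]
 [ 0.10737644  0.11029646]
 [ 0.11084113  0.1210799 ]]
t 10.08 at [ 0.4296 -0.258   0.2246] turn [-0.004 -0.002 -0.068] shift [427.5 105.7   4.6] gap 0.11
```

View pics/m5.png

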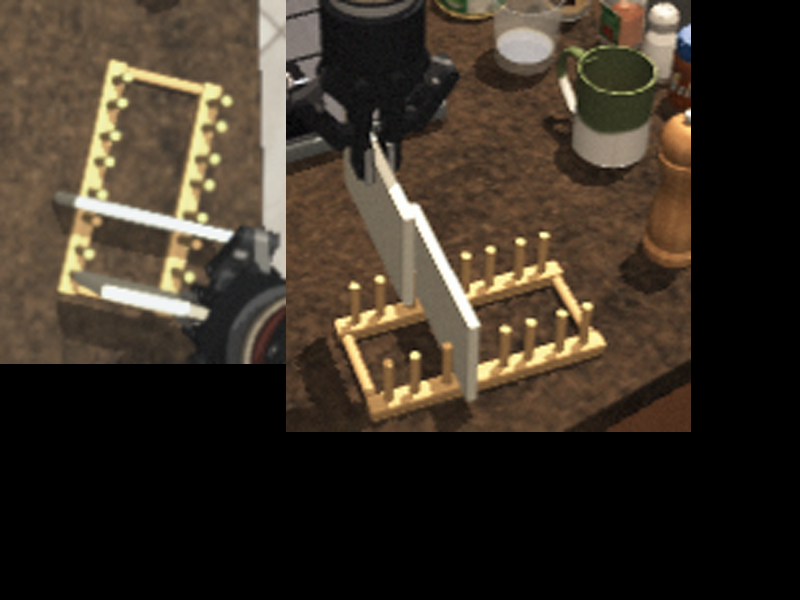

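The plate is held level, its bottom clear of the other plate. I'll carry it over to the warmer.

Call:
servo_tool(steps=[[0, 0, -0.068, 0, 0, 0, 1], [0, 0, 0, 15, 5, 0, 1], [0, 0, 0, 25, 6, 0, 1], [0, 0, 0, 30, 8, 0, 1], [0, 0, 0, 30, 8, 0, 1]])

```text
t: 10.5
eef_pos: [0.4729, -0.1635, 0.225]
ee_rot: [-0.002, 0.763, 0.647, -0.001]
force: [1.0, -0.5, -2.4]
finger_gap: 0.108
grasp_force: 43.5
```

Call:
servo_tool(steps=[[0, 0, 0, 30, 8, 0, 1], [0, 0, 0, 30, 8, 0, 1], [0, 0, 0, 30, 8, 0, 1], [0, 0, 0, 30, 8, 0, 1], [0, 0, 0, 30, 8, 0, 1]])

```text
t: 10.92
eef_pos: [0.5366, -0.0214, 0.2248]
ee_rot: [-0.002, 0.762, 0.648, -0.001]
force: [1.2, -0.9, -2.0]
finger_gap: 0.105
grasp_force: 43.5
```

Call:
servo_tool(steps=[[0, 0, 0, 30, 8, 0, 1], [0, 0, 0, 30, 8, 0, 1], [0, 0, 0, 30, 8, 0, 1], [0, 0, 0, 30, 8, 0, 1], [0, 0, 0, 25, 5, 0, 1]])

```text
t: 11.33
eef_pos: [0.5969, 0.116, 0.2245]
ee_rot: [-0.001, 0.762, 0.648, -0.001]
force: [-0.1, 0.3, -2.2]
finger_gap: 0.107
grasp_force: 43.4
```

Call:
servo_tool(steps=[[0, 0, 0, 20, 2, 0, 1], [0, 0, 0, 11, 0, 0, 1], [0, 0, 0, 0, 0, 0, 1], [0, 0, 0, 0, 0, 0, 1], [0, 0, 0, 0, 0, 0, 1]])

```text
t: 11.75
eef_pos: [0.6037, 0.1431, 0.2263]
ee_rot: [-0.0, 0.762, 0.647, -0.001]
force: [-0.7, -0.1, -1.8]
finger_gap: 0.108
grasp_force: 43.4
```

```bash
python3 - <<'E'
from h import *
p,d=snap("top");q,e=snap("side")
s=monitor.read_state();print(inW(s["eef_pos"]))
go([*W(.030,.035),.1067],YAW)
X=cloud("top",d);z=X[...,2]; t=s["eef_pos"]
m=(z>t[2]+.005)&(z<t[2]+.04)&(p.min(-1)>150)&(abs(X[...,0]-t[0])<.06)&(abs(X[...,1]-t[1])<.1)
if m.sum()>5: print(line(X[m]),inW(X[m]).min(0),inW(X[m]).max(0),m.sum())
montage("pics/m6.png",[(p,140,165,150,150,2.6),(q,170,90,150,160,2.7)])
E
```

```text
[0.03181044 0.03219013]
t 11.85 at [0.6041 0.1428 0.2271] turn [-0.001  0.001 -0.002] shift [  2.8  -1.8 120.4] gap 0.104
(array([0.59601445, 0.10065944]), np.float64(1.4153905219405456), np.float64(0.06548781241522149)) [ 0.02611463 -0.04349432] [0.035766   0.02198949] 195
```

View pics/m6.png

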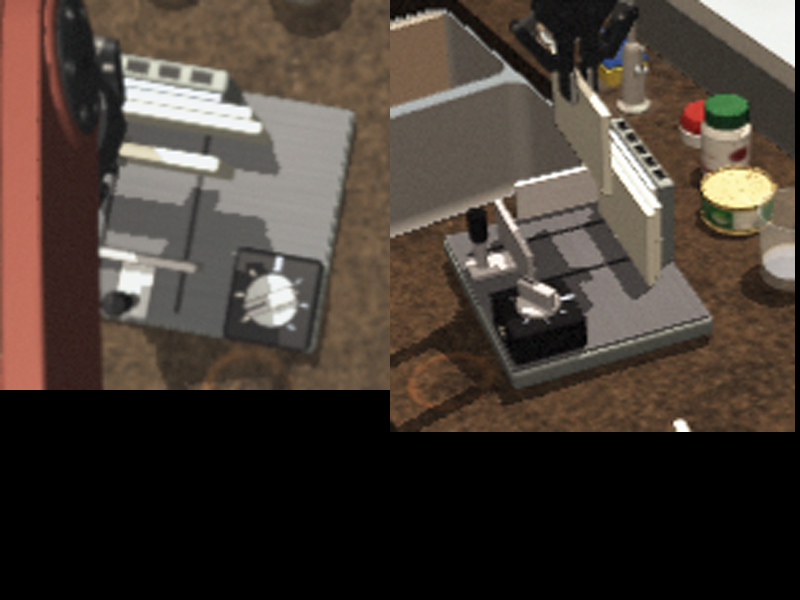

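Call:
servo_tool(steps=[[0, 0, 0, 2, -2, 20, 1], [0, 0, 0, 0, 0, 30, 1], [0, 0, 0, 0, 0, 30, 1], [0, 0, 0, 0, 0, 25, 1], [0, 0, 0, 0, 0, 12, 1]])

```text
t: 12.27
eef_pos: [0.5998, 0.145, 0.1063]
ee_rot: [-0.002, 0.762, 0.647, -0.003]
force: [-0.7, 0.5, -2.2]
finger_gap: 0.105
grasp_force: 43.3
```

Call:
servo_tool(steps=[[0, 0, 0, 0, 0, 2, 1], [0, 0, 0, 0, 0, 1, 1], [0, 0, 0, 0, 0, 1, 1], [0, 0, 0, 0, 0, 1, 1], [0, 0, 0, 0, 0, 0, 1]])

```text
t: 12.68
eef_pos: [0.6039, 0.1466, 0.1069]
ee_rot: [0.001, 0.762, 0.648, 0.001]
force: [0.9, -0.4, -2.2]
finger_gap: 0.109
grasp_force: 43.6
```

Call:
servo_tool(steps=[[0, 0, 0, 0, 0, 1, 1], [0, 0, 0, 0, 0, 1, 1], [0, 0, 0, 0, 0, 0, 1], [0, 0, 0, 0, 0, 0, 1], [0, 0, 0, 0, 0, 0, 1]])

```text
t: 13.1
eef_pos: [0.6037, 0.1468, 0.1047]
ee_rot: [0.001, 0.762, 0.648, 0.001]
force: [-0.7, 0.8, 3.9]
finger_gap: 0.109
grasp_force: 44.5
```

Call:
servo_tool(steps=[[0, 0, 0, 0, 0, 1, 1], [0, 0, 0, 0, 0, 0, 1], [0, 0, 0, 0, 0, 0, 1], [0, 0, 0, 0, 0, 0, 1], [0, 0, 0, 0, 0, 0, 1]])

```text
t: 13.52
eef_pos: [0.6039, 0.1468, 0.1046]
ee_rot: [0.001, 0.762, 0.648, 0.001]
force: [-1.8, -0.4, 9.1]
finger_gap: 0.11
grasp_force: 45.2
```

Contact with the deck is at TCP z ≈ 0.105. Release and go up.

Call:
servo_tool(steps=[[0, 0, 0, 0, 0, -1, 1], [0, 0, 0, 0, 0, 0, 0.68], [0, 0, 0, 0, 0, 0, 0.68], [0, 0, 0, 0, 0, 0, 0.68], [0, 0, 0, 0, 0, 0, 0.68]])

```text
t: 13.93
eef_pos: [0.6023, 0.1464, 0.1026]
ee_rot: [-0.0, 0.762, 0.648, -0.001]
force: [-0.4, 0.6, -0.1]
finger_gap: 0.318
grasp_force: 0.0
```

Call:
servo_tool(steps=[[0, 0, 0, 0, 0, -8, 0.68], [0, 0, 0, 0, 0, -15, 0.68], [0, 0, 0, 0, 0, -30, 0.68], [0, 0, 0, 0, 0, -30, 0.6], [0, 0, 0, 0, 0, -20, 0.5]])

```text
t: 14.35
eef_pos: [0.6039, 0.1467, 0.2098]
ee_rot: [0.001, 0.762, 0.648, 0.001]
force: [0.9, 0.2, 0.4]
finger_gap: 0.497
grasp_force: 0.0
```

```bash
python3 - <<'E'
from h import *
go([.482,-.272,.205],1.341-np.pi/2)
E
```

```text
t 14.35 at [0.6039 0.1467 0.2098] turn [ 0.003 -0.001  0.068] shift [-435.5  -23.4    4.8] gap 0.497
```

Call:
servo_tool(steps=[[0, 0, 0.068, 0, 0, 0, 0.5], [0, 0, 0, -20, -1, 0, 0.5], [0, 0, 0, -30, -1, 0, 0.5], [0, 0, 0, -30, -2, 0, 0.5], [0, 0, 0, -30, -2, 0, 0.5]])

```text
t: 14.77
eef_pos: [0.5715, 0.04, 0.2069]
ee_rot: [0.0, 0.783, 0.622, 0.0]
force: [0.5, -1.0, 0.0]
finger_gap: 0.499
grasp_force: 0.0
```

Call:
servo_tool(steps=[[0, 0, 0, -30, -2, 0, 0.5], [0, 0, 0, -30, -2, 0, 0.5], [0, 0, 0, -30, -2, 0, 0.5], [0, 0, 0, -30, -2, 0, 0.5], [0, 0, 0, -30, -2, 0, 0.5]])

```text
t: 15.18
eef_pos: [0.5274, -0.1042, 0.2069]
ee_rot: [0.0, 0.784, 0.621, 0.0]
force: [-0.1, 0.3, -0.2]
finger_gap: 0.5
grasp_force: 0.0
```

Call:
servo_tool(steps=[[0, 0, 0, -30, -2, 0, 0.5], [0, 0, 0, -30, -2, 0, 0.5], [0, 0, 0, -30, -2, 0, 0.5], [0, 0, 0, -30, -1, 0, 0.5], [0, 0, 0, -30, 0, 0, 0.5]])

```text
t: 15.6
eef_pos: [0.4862, -0.2487, 0.2069]
ee_rot: [0.0, 0.784, 0.621, 0.0]
force: [0.7, 0.1, 0.4]
finger_gap: 0.497
grasp_force: 0.0
```

Call:
servo_tool(steps=[[0, 0, 0, -15, 0, 0, 0.5], [0, 0, 0, -10, 0, 0, 0.5], [0, 0, 0, 0, 0, 0, 0.5], [0, 0, 0, 0, 0, 0, 0.5], [0, 0, 0, 0, 0, 0, 0.5]])

```text
t: 16.02
eef_pos: [0.4814, -0.2707, 0.2062]
ee_rot: [-0.0, 0.783, 0.622, 0.0]
force: [-0.6, -0.3, 0.6]
finger_gap: 0.498
grasp_force: 0.0
```

```bash
cat >> h.py <<'E'
def row(p,d,n="top"):
    X=cloud(n,d);w=inW(X);z=X[...,2]
    m=(z>.12)&(z<.137)&(p.min(-1)>150)&(w[...,0]<.083)&(w[...,0]>-.06)&(w[...,1]>-.12)&(w[...,1]<.16)
    k,l,st,_=cv2.connectedComponentsWithStats(m.astype(np.uint8),connectivity=4)
    for i in range(1,k):
        if st[i,4]>25: v=w[l==i];print(n,"plate(s) W x",np.percentile(v[:,0],[1,99]).round(4),"y",np.percentile(v[:,1],[0,1,99,100]).round(4),"angle",round(line(X[l==i])[1]-YAW-np.pi/2,3),st[i,4],"z",np.median(z[l==i]))
E
python3 - <<'E'
from h import *
p,d=snap("top"); row(p,d); q,e=snap("side"); row(q,e,"side")
go([.482,-.270,.084],1.341-np.pi/2)
E
```

```text
top plate(s) W x [0.0668 0.0827] y [-0.0537 -0.0513  0.099   0.1028] angle -0.007 564 z 0.13082190731700327
top plate(s) W x [0.0252 0.0349] y [-0.0397 -0.0391  0.1053  0.1072] angle 0.001 339 z 0.13073328920099403
side plate(s) W x [0.0659 0.0829] y [-0.0582 -0.054   0.0962  0.1049] angle -0.012 179 z 0.13032428838043408
side plate(s) W x [0.0245 0.0338] y [-0.0427 -0.0407  0.1053  0.1068] angle 0.001 97 z 0.13047697850921758
t 16.12 at [ 0.4815 -0.2705  0.2063] turn [-0.    -0.     0.001] shift [  0.6   0.4 122.3] gap 0.497
```

Call:
servo_tool(steps=[[0, 0, 0, 0, 0, 20, 0.5], [0, 0, 0, 0, 0, 30, 0.5], [0, 0, 0, 0, 0, 30, 0.5], [0, 0, 0, 0, 0, 28, 0.5], [0, 0, 0, 0, 0, 14, 0.5]])

```text
t: 16.53
eef_pos: [0.4793, -0.2689, 0.0805]
ee_rot: [-0.003, 0.783, 0.622, -0.001]
force: [-0.5, 0.7, -0.1]
finger_gap: 0.502
grasp_force: 0.0
```

Call:
servo_tool(steps=[[0, 0, 0, 0, 0, 0, 0.5], [0, 0, 0, 0, 0, 0, 1], [0, 0, 0, 0, 0, 0, 1], [0, 0, 0, 0, 0, 0, 1], [0, 0, 0, 0, 0, 0, 1]])

```text
t: 16.95
eef_pos: [0.4827, -0.2725, 0.0865]
ee_rot: [0.002, 0.783, 0.621, 0.001]
force: [-0.2, 0.4, 1.0]
finger_gap: 0.107
grasp_force: 42.8
```

Call:
servo_tool(steps=[[0, 0, 0, 0, 0, 0, 1], [0, 0, 0, 0, 0, -15, 1], [0, 0, 0, 0, 0, -20, 1], [0, 0, 0, 0, 0, -30, 1], [0, 0, 0, 0, 0, -30, 1]])

```text
t: 17.37
eef_pos: [0.4801, -0.271, 0.1791]
ee_rot: [-0.001, 0.784, 0.621, -0.0]
force: [0.6, 0.5, -2.1]
finger_gap: 0.109
grasp_force: 42.3
```

Call:
servo_tool(steps=[[0, 0, 0, 0, 0, -30, 1], [0, 0, 0, 0, 0, -20, 1], [0, 0, 0, 0, 0, 0, 1], [0, 0, 0, 0, 0, 0, 1], [0, 0, 0, 0, 0, 0, 1]])

```text
t: 17.78
eef_pos: [0.48, -0.271, 0.2273]
ee_rot: [-0.002, 0.784, 0.621, -0.0]
force: [0.0, 0.4, -3.7]
finger_gap: 0.112
grasp_force: 42.3
```

```bash
python3 - <<'E'
from h import *
go([*W(-.010,.035),.225],YAW)
E
```

```text
t 17.78 at [ 0.48   -0.271   0.2273] turn [-0.003 -0.001 -0.068] shift [431.2  13.9   2.3] gap 0.112
```

Call:
servo_tool(steps=[[0, 0, -0.068, 0, 0, 0, 1], [0, 0, 0, 15, 1, 0, 1], [0, 0, 0, 25, 1, 0, 1], [0, 0, 0, 30, 1, 0, 1], [0, 0, 0, 30, 1, 0, 1]])

```text
t: 18.2
eef_pos: [0.4994, -0.1722, 0.2257]
ee_rot: [-0.003, 0.763, 0.647, -0.001]
force: [0.2, -0.2, -2.1]
finger_gap: 0.107
grasp_force: 42.2
```

Call:
servo_tool(steps=[[0, 0, 0, 30, 1, 0, 1], [0, 0, 0, 30, 1, 0, 1], [0, 0, 0, 30, 1, 0, 1], [0, 0, 0, 30, 1, 0, 1], [0, 0, 0, 30, 1, 0, 1]])

```text
t: 18.62
eef_pos: [0.5285, -0.0247, 0.2258]
ee_rot: [-0.002, 0.762, 0.648, -0.002]
force: [0.7, -0.4, -2.5]
finger_gap: 0.105
grasp_force: 42.2
```

Call:
servo_tool(steps=[[0, 0, 0, 30, 1, 0, 1], [0, 0, 0, 30, 1, 0, 1], [0, 0, 0, 30, 1, 0, 1], [0, 0, 0, 30, 1, 0, 1], [0, 0, 0, 28, 1, 0, 1]])

```text
t: 19.03
eef_pos: [0.5573, 0.1203, 0.2257]
ee_rot: [-0.002, 0.762, 0.648, -0.002]
force: [0.8, -0.2, -1.9]
finger_gap: 0.108
grasp_force: 42.2
```

Call:
servo_tool(steps=[[0, 0, 0, 20, 0, 0, 1], [0, 0, 0, 12, 0, 0, 1], [0, 0, 0, 0, 0, 0, 1], [0, 0, 0, 0, 0, 0, 1], [0, 0, 0, 0, 0, 0, 1]])

```text
t: 19.45
eef_pos: [0.5636, 0.1491, 0.2281]
ee_rot: [-0.0, 0.762, 0.647, -0.001]
force: [-0.3, 0.3, -2.1]
finger_gap: 0.11
grasp_force: 42.3
```

```bash
python3 - <<'E'
from h import *
p,d=snap("top");row(p,d)
s=monitor.read_state();print(inW(s["eef_pos"]))
go([*W(-.010,.035),.1065],YAW)
X=cloud("top",d);z=X[...,2]; t=s["eef_pos"]
m=(z>t[2]+.005)&(z<t[2]+.04)&(p.min(-1)>150)&(abs(X[...,0]-t[0])<.06)&(abs(X[...,1]-t[1])<.1)
if m.sum()>5: print(line(X[m]),inW(X[m]).min(0),inW(X[m]).max(0),m.sum())
E
```

```text
top plate(s) W x [0.0669 0.0828] y [-0.0538 -0.0509  0.0993  0.1034] angle -0.018 530 z 0.1306968072334237
top plate(s) W x [0.0252 0.035 ] y [-0.0401 -0.0393  0.056   0.0573] angle -0.002 226 z 0.13085779346060772
[-0.00880676  0.03176825]
t 19.5 at [0.5639 0.149  0.2285] turn [-0.001  0.001 -0.001] shift [  3.2  -1.2 122. ] gap 0.106
(array([0.55606967, 0.10722954]), np.float64(1.4117295696663896), np.float64(0.06246194150516986)) [-0.01489363 -0.04192518] [-0.00499447  0.02054172] 191
```

Call:
servo_tool(steps=[[0, 0, 0, 1, -1, 20, 1], [0, 0, 0, 0, 0, 30, 1], [0, 0, 0, 0, 0, 30, 1], [0, 0, 0, 0, 0, 25, 1], [0, 0, 0, 0, 0, 12, 1]])

```text
t: 19.92
eef_pos: [0.5606, 0.1496, 0.1083]
ee_rot: [-0.002, 0.763, 0.647, -0.003]
force: [-0.7, -1.0, -1.9]
finger_gap: 0.108
grasp_force: 42.2
```

Call:
servo_tool(steps=[[0, 0, 0, 0, 0, 3, 1], [0, 0, 0, 0, 0, 1, 1], [0, 0, 0, 0, 0, 1, 1], [0, 0, 0, 0, 0, 0, 1], [0, 0, 0, 0, 0, 0, 1]])

```text
t: 20.33
eef_pos: [0.5648, 0.1516, 0.109]
ee_rot: [0.001, 0.762, 0.648, 0.001]
force: [0.7, -0.0, -1.0]
finger_gap: 0.108
grasp_force: 42.3
```

Call:
servo_tool(steps=[[0, 0, 0, 0, 0, 1, 1], [0, 0, 0, 0, 0, 0, 1], [0, 0, 0, 0, 0, 0, 1], [0, 0, 0, 0, 0, 0, 1], [0, 0, 0, 0, 0, 0, 1]])

```text
t: 20.75
eef_pos: [0.5637, 0.1517, 0.1065]
ee_rot: [0.0, 0.762, 0.648, 0.0]
force: [0.3, -0.2, -1.1]
finger_gap: 0.11
grasp_force: 42.4
```

Call:
servo_tool(steps=[[0, 0, 0, 0, 0, 1, 1], [0, 0, 0, 0, 0, 0, 1], [0, 0, 0, 0, 0, 0, 1], [0, 0, 0, 0, 0, 0, 1], [0, 0, 0, 0, 0, 0, 1]])

```text
t: 21.17
eef_pos: [0.5639, 0.1517, 0.1065]
ee_rot: [0.0, 0.762, 0.648, 0.0]
force: [-2.7, 0.5, 5.4]
finger_gap: 0.108
grasp_force: 43.4
```

Call:
servo_tool(steps=[[0, 0, 0, 0, 0, 0, 0.68], [0, 0, 0, 0, 0, 0, 0.68], [0, 0, 0, 0, 0, 0, 0.68], [0, 0, 0, 0, 0, 0, 0.68], [0, 0, 0, 0, 0, 0, 0.68]])

```text
t: 21.58
eef_pos: [0.5635, 0.1515, 0.105]
ee_rot: [-0.0, 0.762, 0.648, -0.0]
force: [1.2, 0.4, 0.4]
finger_gap: 0.318
grasp_force: 0.0
```

Call:
servo_tool(steps=[[0, 0, 0, 0, 0, -8, 0.68], [0, 0, 0, 0, 0, -15, 0.68], [0, 0, 0, 0, 0, -30, 0.68], [0, 0, 0, 0, 0, -30, 0.5], [0, 0, 0, 0, 0, -20, 0.4]])

```text
t: 22.0
eef_pos: [0.5648, 0.1517, 0.2119]
ee_rot: [0.001, 0.762, 0.648, 0.002]
force: [0.4, -0.1, 0.7]
finger_gap: 0.586
grasp_force: 0.0
```

```bash
python3 - <<'E'
from h import *
p,d=snap("top");row(p,d);q,e=snap("side");row(q,e,"side")
X=cloud("top",d);z=X[...,2];w=inW(X)
m=(z>0.08)&(z<0.092)&(p.min(-1)>150)&(w[...,0]<-.03)&(w[...,0]>-.08)&(w[...,1]>-.03)&(w[...,1]<.1)
if m.sum(): print("presser",np.percentile(w[m],[1,50,99],axis=0))
go([*W(-.092,.038),.17],YAW+np.pi/2)
E
```

```text
top plate(s) W x [0.0668 0.0829] y [-0.053  -0.0512  0.0988  0.103 ] angle -0.027 497 z 0.13071284233351654
top plate(s) W x [0.0253 0.035 ] y [-0.0398 -0.0394  0.0495  0.051 ] angle -0.005 208 z 0.13067522217688482
top plate(s) W x [-0.0147 -0.0053] y [-0.0379 -0.0376  0.0478  0.0489] angle 0.0 194 z 0.1310431918214673
side plate(s) W x [0.0659 0.0824] y [-0.0524 -0.0522  0.0977  0.101 ] angle -0.011 177 z 0.13063523328213067
side plate(s) W x [0.0239 0.034 ] y [-0.0457 -0.0403  0.1066  0.1081] angle 0.002 95 z 0.13064196528167904
side plate(s) W x [-0.0151 -0.0065] y [-0.043  -0.0429  0.1056  0.1103] angle -0.007 93 z 0.13050399658552736
presser [[-0.0528396  -0.01124843]
 [-0.0491325   0.03620237]
 [-0.04528638  0.05952359]]
t 22.1 at [0.5672 0.1521 0.2145] turn [ 0.011  0.006 -1.571] shift [85.9  2.6 44.5] gap 0.6
```

Call:
servo_tool(steps=[[0, 0, -0.112, 0, 0, 0, 0.4], [0, 0, -0.112, 0, 0, 0, 0.4], [0, 0, -0.112, 0, 0, 0, 0.4], [0, 0, -0.112, 0, 0, 0, 0.4], [0, 0, -0.112, 0, 0, 0, 0.4]])

```text
t: 22.52
eef_pos: [0.5627, 0.1514, 0.2069]
ee_rot: [-0.001, 0.551, 0.834, -0.001]
force: [-0.3, -0.3, 0.1]
finger_gap: 0.598
grasp_force: 0.0
```

Call:
servo_tool(steps=[[0, 0, -0.112, 0, 0, 0, 0.4], [0, 0, -0.112, 0, 0, 0, 0.4], [0, 0, -0.112, 0, 0, 0, 0.4], [0, 0, -0.112, 0, 0, 0, 0.4], [0, 0, -0.112, 0, 0, 0, 0.4]])

```text
t: 22.93
eef_pos: [0.5627, 0.1514, 0.2069]
ee_rot: [-0.001, 0.299, 0.954, -0.001]
force: [-0.3, 0.4, 0.7]
finger_gap: 0.599
grasp_force: 0.0
```

Call:
servo_tool(steps=[[0, 0, -0.112, 0, 0, 0, 0.4], [0, 0, -0.112, 0, 0, 0, 0.4], [0, 0, -0.112, 0, 0, 0, 0.4], [0, 0, -0.115, 0, 0, 0, 0.4], [0, 0, 0, 22, 2, 0, 0.4]])

```text
t: 23.35
eef_pos: [0.5441, 0.1561, 0.2074]
ee_rot: [0.001, 0.08, 0.997, -0.0]
force: [0.2, 0.6, -0.2]
finger_gap: 0.599
grasp_force: 0.0
```

Call:
servo_tool(steps=[[0, 0, 0, 25, 0, 10, 0.4], [0, 0, 0, 25, 0, 15, 0.4], [0, 0, 0, 10, 0, 15, 0.4], [0, 0, 0, 0, 0, 0, 0.4], [0, 0, 0, 0, 0, 0, 0.4]])

```text
t: 23.77
eef_pos: [0.4815, 0.1665, 0.1668]
ee_rot: [-0.001, 0.081, 0.997, -0.001]
force: [-0.3, -0.2, 0.5]
finger_gap: 0.601
grasp_force: 0.0
```

```bash
python3 - <<'E'
from h import *
go([*W(-.088,.038),.09],YAW+np.pi/2)
E
```

```text
t 23.77 at [0.4815 0.1665 0.1668] turn [-0.001 -0.003  0.001] shift [-5.   2.2 76.8] gap 0.601
```

Call:
servo_tool(steps=[[0, 0, 0, -5, 0, 0, 0.4], [0, 0, 0, 0, 0, 30, 0.4], [0, 0, 0, 0, 0, 30, 0.4], [0, 0, 0, 0, 0, 17, 0.4], [0, 0, 0, 0, 0, 0, 0.4]])

```text
t: 24.18
eef_pos: [0.4866, 0.165, 0.0881]
ee_rot: [-0.003, 0.081, 0.997, -0.001]
force: [-0.9, -1.1, 0.1]
finger_gap: 0.6
grasp_force: 0.0
```

Call:
servo_tool(steps=[[0, 0, 0, 0, 0, 0, 0.95], [0, 0, 0, 0, 0, 0, 0.95], [0, 0, 0, 0, 0, 0, 0.95], [0, 0, 0, 0, 0, 0, 0.95], [0, 0, 0, -3, 0, 0, 0.95]])

```text
t: 24.6
eef_pos: [0.4927, 0.1675, 0.0938]
ee_rot: [0.002, 0.081, 0.997, 0.002]
force: [-0.3, 5.5, -1.3]
finger_gap: 0.223
grasp_force: 39.5
```

Call:
servo_tool(steps=[[0, 0, 0, -5, 0, 0, 0.95], [0, 0, 0, -5, 0, 0, 0.95], [0, 0, 0, -5, 0, 0, 0.95], [0, 0, 0, -5, 0, 0, 0.95], [0, 0, 0, -5, 0, 0, 0.95]])

```text
t: 25.02
eef_pos: [0.5174, 0.1634, 0.0938]
ee_rot: [0.002, 0.081, 0.997, 0.002]
force: [-1.1, 5.5, -0.9]
finger_gap: 0.231
grasp_force: 39.5
```

Call:
servo_tool(steps=[[0, 0, 0, -4, 0, 0, 0.95], [0, 0, 0, -4, 0, 0, 0.95], [0, 0, 0, -4, 0, 0, 0.95], [0, 0, 0, -4, 0, 0, 0.95], [0, 0, 0, -4, 0, 0, 0.95]])

```text
t: 25.43
eef_pos: [0.5365, 0.1602, 0.0938]
ee_rot: [0.001, 0.081, 0.997, 0.002]
force: [-2.3, 4.6, 1.6]
finger_gap: 0.226
grasp_force: 39.6
```

Call:
servo_tool(steps=[[0, 0, 0, -4, 0, 0, 0.95], [0, 0, 0, -4, 0, 0, 0.95], [0, 0, 0, -4, 0, 0, 0.95], [0, 0, 0, -4, 0, 0, 0.95], [0, 0, 0, -4, 0, 0, 0.95]])

```text
t: 25.85
eef_pos: [0.5554, 0.1571, 0.0938]
ee_rot: [-0.0, 0.081, 0.997, 0.002]
force: [-4.8, 4.9, 3.6]
finger_gap: 0.228
grasp_force: 39.8
```

```bash
python3 - <<'E'
from h import *
s=monitor.read_state();print(s["force"])
q,e=snap("side");row(q,e,"side");p,d=snap("top");row(p,d)
go([*W(-.092+.095,.038),.09],YAW+np.pi/2)
montage("pics/m7.png",[(p,140,165,150,150,2.6),(q,170,90,150,160,2.7)])
E
```

```text
[-4.79617683  4.91435913  3.58818659]
side plate(s) W x [0.0658 0.0827] y [-0.055  -0.0531  0.0966  0.1018] angle -0.01 177 z 0.13078704755613535
side plate(s) W x [0.0203 0.039 ] y [-0.0401 -0.0391  0.1038  0.1074] angle -0.01 193 z 0.1306068616935543
top plate(s) W x [0.0669 0.0827] y [-0.0536 -0.0515  0.0992  0.1028] angle -0.008 563 z 0.1308181050103936
top plate(s) W x [0.0229 0.0424] y [-0.0398 -0.0384  0.0486  0.052 ] angle -0.012 408 z 0.1307366222085098
t 25.95 at [0.5563 0.157  0.0938] turn [ 0.004  0.002 -0.   ] shift [-20.6  -0.4   3.8] gap 0.228
```

View pics/m7.png

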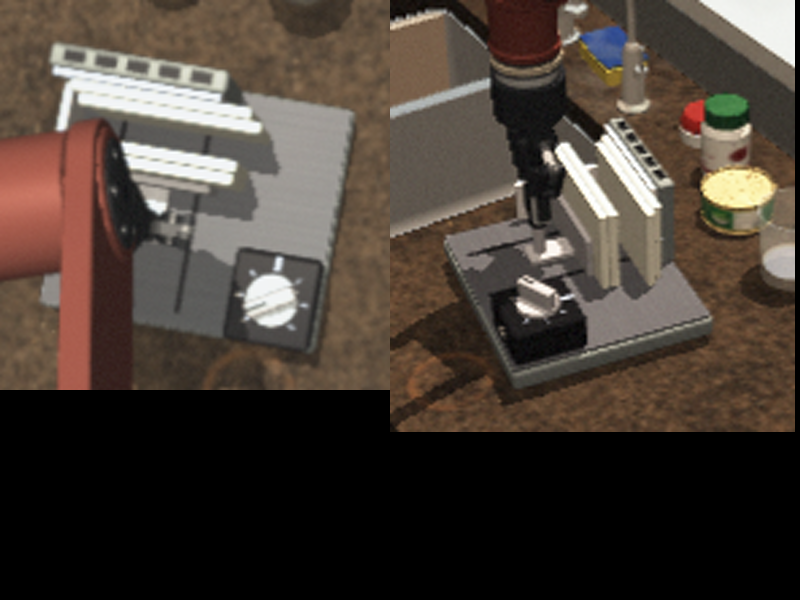

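All four are upright, and the two new plates slide as a pair. Continue pressing.

Call:
servo_tool(steps=[[0, 0, 0, -4, 0, 0, 0.95], [0, 0, 0, -4, 0, 0, 0.95], [0, 0, 0, -4, 0, 0, 0.95], [0, 0, 0, -3, 0, 0, 0.95], [0, 0, 0, -2, 0, 0, 0.95]])

```text
t: 26.37
eef_pos: [0.5726, 0.1543, 0.0938]
ee_rot: [0.001, 0.081, 0.997, 0.002]
force: [-3.9, 4.5, 2.0]
finger_gap: 0.231
grasp_force: 39.8
```

Call:
servo_tool(steps=[[0, 0, 0, -2, 0, 0, 0.95], [0, 0, 0, -2, 0, 0, 0.95], [0, 0, 0, -2, 0, 0, 0.95], [0, 0, 0, 0, 0, 0, 0.95], [0, 0, 0, 0, 0, 0, 0.95]])

```text
t: 26.78
eef_pos: [0.5788, 0.1532, 0.0938]
ee_rot: [0.001, 0.081, 0.997, 0.002]
force: [-1.4, 4.9, 1.8]
finger_gap: 0.229
grasp_force: 39.7
```

```bash
python3 - <<'E'
from h import *
s=monitor.read_state();print(s["force"])
q,e=snap("side");row(q,e,"side")
go([*W(-.092+.095,.038),.09],YAW+np.pi/2)
E
```

```text
[-1.38344011  4.94419521  1.75817089]
side plate(s) W x [0.0449 0.0825] y [-0.0538 -0.0522  0.103   0.105 ] angle 0.01 386 z 0.13027818127123986
t 26.83 at [0.5788 0.1532 0.0938] turn [ 0.004  0.002 -0.   ] shift [ 2.2 -0.4  3.8] gap 0.229
```

Call:
servo_tool(steps=[[0, 0, 0, -1, 0, 0, 0.95], [0, 0, 0, -1, 0, 0, 0.95], [0, 0, 0, -1, 0, 0, 0.95], [0, 0, 0, -1, 0, 0, 0.95], [0, 0, 0, 0, 0, 0, 0.95]])

```text
t: 27.25
eef_pos: [0.5811, 0.1529, 0.0938]
ee_rot: [-0.001, 0.081, 0.997, 0.002]
force: [-6.6, 5.0, 4.8]
finger_gap: 0.232
grasp_force: 40.0
```

Call:
servo_tool(steps=[[0, 0, 0, -1, 0, 0, 0.95], [0, 0, 0, -1, 0, 0, 0.95], [0, 0, 0, 0, 0, 0, 0.95], [0, 0, 0, 0, 0, 0, 0.95], [0, 0, 0, 0, 0, 0, 0.95]])

```text
t: 27.67
eef_pos: [0.5811, 0.1528, 0.0938]
ee_rot: [-0.003, 0.081, 0.997, 0.002]
force: [-10.2, 5.8, 7.1]
finger_gap: 0.231
grasp_force: 40.3
```

Call:
servo_tool(steps=[[0, 0, 0, 2, 0, 0, 0.95], [0, 0, 0, 0, 0, 0, 0.4], [0, 0, 0, 0, 0, 0, 0.4], [0, 0, 0, 0, 0, 0, 0.4], [0, 0, 0, 0, 0, 0, 0.4]])

```text
t: 28.08
eef_pos: [0.5828, 0.1504, 0.0924]
ee_rot: [0.001, 0.081, 0.997, 0.0]
force: [-0.8, -0.1, -0.4]
finger_gap: 0.596
grasp_force: 0.0
```

Call:
servo_tool(steps=[[0, 0, 0, 0, 0, -15, 0.4], [0, 0, 0, 0, 0, -30, 0.4], [0, 0, 0, 0, 0, -35, 0.4], [0, 0, 0.112, 0, 0, -20, 0.4], [0, 0, 0.112, 0, 0, 0, 0.4]])

```text
t: 28.5
eef_pos: [0.5864, 0.1509, 0.1987]
ee_rot: [0.006, 0.194, 0.981, 0.002]
force: [1.1, -0.2, 0.2]
finger_gap: 0.6
grasp_force: 0.0
```

Call:
servo_tool(steps=[[0, 0, 0.112, 0, 0, 0, 0.4], [0, 0, 0.112, 0, 0, 0, 0.4], [0, 0, 0.112, 0, 0, 0, 0.4], [0, 0, 0.112, 0, 0, 0, 0.4], [0, 0, 0.112, 0, 0, 0, 0.4]])

```text
t: 28.92
eef_pos: [0.5821, 0.1502, 0.1916]
ee_rot: [0.0, 0.458, 0.889, 0.0]
force: [-0.0, 1.1, 0.7]
finger_gap: 0.603
grasp_force: 0.0
```

Call:
servo_tool(steps=[[0, 0, 0.112, 0, 0, 0, 0.76], [0, 0, 0.112, 0, 0, 0, 0.76], [0, 0, 0.112, 0, 0, 0, 0.76], [0, 0, 0.112, 0, 0, 0, 0.76], [0, 0, 0.112, 0, 0, 0, 0.76]])

```text
t: 29.33
eef_pos: [0.5821, 0.1502, 0.1916]
ee_rot: [0.0, 0.686, 0.728, 0.0]
force: [-0.5, 0.7, -0.1]
finger_gap: 0.244
grasp_force: 0.0
```

Call:
servo_tool(steps=[[0, 0, 0.112, 0, 0, 0, 0.76], [0, 0, 0.112, 0, 0, 0, 0.76], [0, 0, 0, -20, 8, 0, 0.76], [0, 0, 0, -30, 10, 0, 0.76], [0, 0, 0, -25, 10, 0, 0.76]])

```text
t: 29.75
eef_pos: [0.5977, 0.071, 0.1916]
ee_rot: [0.0, 0.761, 0.649, 0.0]
force: [-0.2, 1.0, -0.6]
finger_gap: 0.242
grasp_force: 0.0
```

```bash
python3 - <<'E'
from h import *
p,d=snap("top");row(p,d)
q,e=snap("side");row(q,e,"side")
go([*W(.065,-.08),.08],YAW)
E
```

```text
side plate(s) W x [0.0471 0.0613] y [0.0638 0.0647 0.1071 0.1073] angle -0.162 28 z 0.13019605651869687
side plate(s) W x [0.0464 0.0824] y [-0.0566 -0.0527  0.0761  0.0873] angle -0.062 265 z 0.13055640660433898
t 29.85 at [0.5987 0.0682 0.1917] turn [ 0.002  0.002 -0.001] shift [-37.7  26.5 111.7] gap 0.243
```

Call:
servo_tool(steps=[[0, 0, 0, -20, 14, 0, 0.76], [0, 0, 0, -19, 13, 0, 0.76], [0, 0, 0, 0, 0, 0, 0.76], [0, 0, 0, 0, 0, 25, 0.76], [0, 0, 0, 0, 0, 30, 0.76]])

```text
t: 30.27
eef_pos: [0.6214, 0.0292, 0.1397]
ee_rot: [0.003, 0.761, 0.648, 0.003]
force: [1.0, 0.5, -1.2]
finger_gap: 0.237
grasp_force: 0.0
```

Call:
servo_tool(steps=[[0, 0, 0, 0, 0, 30, 0.76], [0, 0, 0, 0, 0, 26, 0.76], [0, 0, 0, 0, 0, 0, 0.76], [0, 0, 0, 0, 0, 0, 0.76], [0, 0, 0, 0, 0, 0, 0.76]])

```text
t: 30.68
eef_pos: [0.6191, 0.0297, 0.0819]
ee_rot: [0.001, 0.761, 0.649, 0.001]
force: [0.1, -0.4, -0.0]
finger_gap: 0.239
grasp_force: 0.0
```

```bash
python3 - <<'E'
from h import *
p,d=snap("top");row(p,d)
q,e=snap("side");row(q,e,"side")
go([*W(.066,-.048),.08],YAW)
montage("pics/m8.png",[(p,140,165,150,150,2.6),(q,170,90,150,160,2.7)])
E
```

```text
top plate(s) W x [0.0474 0.0826] y [0.0548 0.0561 0.1072 0.1081] angle 0.218 388 z 0.1309616551831151
side plate(s) W x [0.0463 0.0818] y [0.0087 0.013  0.1067 0.1083] angle -0.139 152 z 0.13050343585493485
t 30.78 at [0.6202 0.0294 0.0833] turn [ 0.005 -0.001  0.003] shift [29.1  0.   3.3] gap 0.236
```

View pics/m8.png

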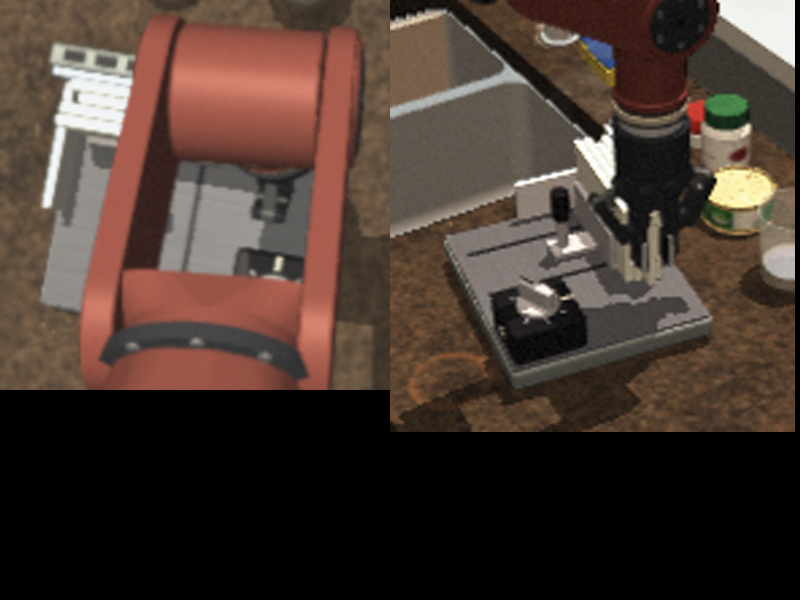

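The fingers stand right of the row's right edges (side crop about (640,240)). Push left slowly.

Call:
servo_tool(steps=[[0, 0, 0, 4, 0, 0, 0.76], [0, 0, 0, 4, 0, 0, 0.76], [0, 0, 0, 4, 0, 0, 0.76], [0, 0, 0, 3, 0, 0, 0.76], [0, 0, 0, 3, 0, 0, 0.76]])

```text
t: 31.2
eef_pos: [0.6213, 0.047, 0.0809]
ee_rot: [0.001, 0.761, 0.649, 0.0]
force: [-0.2, -2.6, 1.1]
finger_gap: 0.241
grasp_force: 0.0
```

Call:
servo_tool(steps=[[0, 0, 0, 2, 0, 0, 0.76], [0, 0, 0, 2, 0, 0, 0.76], [0, 0, 0, 2, 0, 0, 0.76], [0, 0, 0, 1, 0, 0, 0.76], [0, 0, 0, 0, 0, 0, 0.76]])

```text
t: 31.62
eef_pos: [0.6219, 0.0536, 0.0803]
ee_rot: [0.0, 0.761, 0.649, -0.0]
force: [0.1, -4.7, 1.1]
finger_gap: 0.241
grasp_force: 0.0
```

Call:
servo_tool(steps=[[0, 0, 0, 1, 0, 0, 0.76], [0, 0, 0, 1, 0, 0, 0.76], [0, 0, 0, 1, 0, 0, 0.76], [0, 0, 0, 0, 0, 0, 0.76], [0, 0, 0, 0, 0, 0, 0.76]])

```text
t: 32.03
eef_pos: [0.6223, 0.0563, 0.0803]
ee_rot: [0.0, 0.761, 0.649, -0.0]
force: [-0.3, -5.4, 2.4]
finger_gap: 0.24
grasp_force: 0.0
```

Call:
servo_tool(steps=[[0, 0, 0, 1, 0, 0, 0.76], [0, 0, 0, 1, 0, 0, 0.76], [0, 0, 0, 1, 0, 0, 0.76], [0, 0, 0, 0, 0, 0, 0.76], [0, 0, 0, 0, 0, 0, 0.76]])

```text
t: 32.45
eef_pos: [0.6223, 0.0563, 0.0804]
ee_rot: [0.002, 0.761, 0.649, -0.003]
force: [-2.4, -12.1, 3.5]
finger_gap: 0.239
grasp_force: 0.0
```

Call:
servo_tool(steps=[[0, 0, 0, 1, 0, 0, 0.76], [0, 0, 0, 1, 0, 0, 0.76], [0, 0, 0, 0, 0, 0, 0.76], [0, 0, 0, 0, 0, 0, 0.76], [0, 0, 0, 0, 0, 0, 0.76]])

```text
t: 32.87
eef_pos: [0.6223, 0.0563, 0.0805]
ee_rot: [0.002, 0.761, 0.649, -0.004]
force: [-2.8, -18.2, 5.5]
finger_gap: 0.242
grasp_force: 0.0
```

```bash
python3 - <<'E'
from h import *
p,d=snap("top");row(p,d)
go([*W(.066,-.048),.08],YAW)
E
```

```text
top plate(s) W x [0.0482 0.0828] y [0.1009 0.1011 0.1122 0.1124] angle 1.577 74 z 0.13072299529642195
t 32.92 at [0.6223 0.0563 0.0805] turn [-0.001  0.009  0.003] shift [2.3 2.2 0.5] gap 0.24
```

Solid stop against the guide, force rising with no motion. Back off and look.

Call:
servo_tool(steps=[[0, 0, 0, -5, 0, 0, 0.76], [0, 0, 0, -10, 0, 0, 0.76], [0, 0, 0, -10, 0, -20, 0.76], [0, 0, 0, 0, 0, -30, 0.76], [0, 0, 0, 0, 0, -30, 0.76]])

```text
t: 33.33
eef_pos: [0.6172, 0.0376, 0.1589]
ee_rot: [-0.002, 0.761, 0.648, -0.001]
force: [0.6, 0.7, 0.2]
finger_gap: 0.248
grasp_force: 0.0
```

Call:
servo_tool(steps=[[0, 0, 0, -30, 0, -20, 0.7], [0, 0, 0, -35, -20, 0, 0.7], [0, 0, 0, -35, -30, 0, 0.7], [0, 0, 0, -35, -30, 0, 0.7], [0, 0, 0, -35, -30, 0, 0.7]])

```text
t: 33.75
eef_pos: [0.4923, -0.1046, 0.18]
ee_rot: [-0.001, 0.761, 0.649, 0.001]
force: [0.2, -0.4, 0.4]
finger_gap: 0.301
grasp_force: 0.0
```

Call:
servo_tool(steps=[[0, 0, 0, -35, -20, 0, 0.7], [0, 0, 0, -35, -20, 0, 0.7], [0, 0, 0, -20, 0, 0, 0.7], [0, 0, 0, 0, 0, 0, 0.7], [0, 0, 0, 0, 0, 0, 0.7]])

```text
t: 34.17
eef_pos: [0.4399, -0.1872, 0.1802]
ee_rot: [-0.0, 0.762, 0.648, 0.001]
force: [1.2, -0.4, 0.6]
finger_gap: 0.299
grasp_force: 0.0
```

```bash
cat >> h.py <<'E'
def presser(p,d):
    X=cloud("top",d);z=X[...,2];w=inW(X)
    m=(z>0.08)&(z<0.093)&(p.min(-1)>130)&(w[...,0]<.07)&(w[...,0]>-.06)&(w[...,1]>-.03)&(w[...,1]<.1)
    print("presser",np.percentile(w[m],[1,50,99],axis=0).round(4).tolist(),m.sum())
    m=(z>.112)&(z<.125)&(p.max(-1)<90)&(w[...,0]<.04)&(w[...,0]>-.1)&(abs(w[...,1]-.038)<.03)
    print("knob",w[m].mean(0),m.sum())
    m=(z>0.098)&(z<0.108)&(w[...,0]<-.02)&(w[...,0]>-.11)&(w[...,1]>-.125)&(w[...,1]<-.04)
    l=line(X[m]); print("bar",l,"mid W",inW(l[0]),m.sum())
E
python3 - <<'E'
from h import *
p,d=snap("top");row(p,d);presser(p,d)
q,e=snap("side");row(q,e,"side")
montage("pics/m9.png",[(p,145,165,130,130,3),(q,180,110,130,130,3)])
E
```

```text
top plate(s) W x [0.0473 0.0826] y [-0.0398 -0.0355  0.1096  0.1126] angle -0.002 1215 z 0.1308037238384574
presser [[0.0399, -0.0137], [0.0426, 0.0366], [0.0457, 0.0905]] 130
knob [0.00428368 0.03814035] 62
bar (array([0.49079084, 0.0449527 ]), np.float64(1.951261558456106), np.float64(0.04017114868499691)) mid W [-0.06421314 -0.08268704] 118
```

View pics/m9.png

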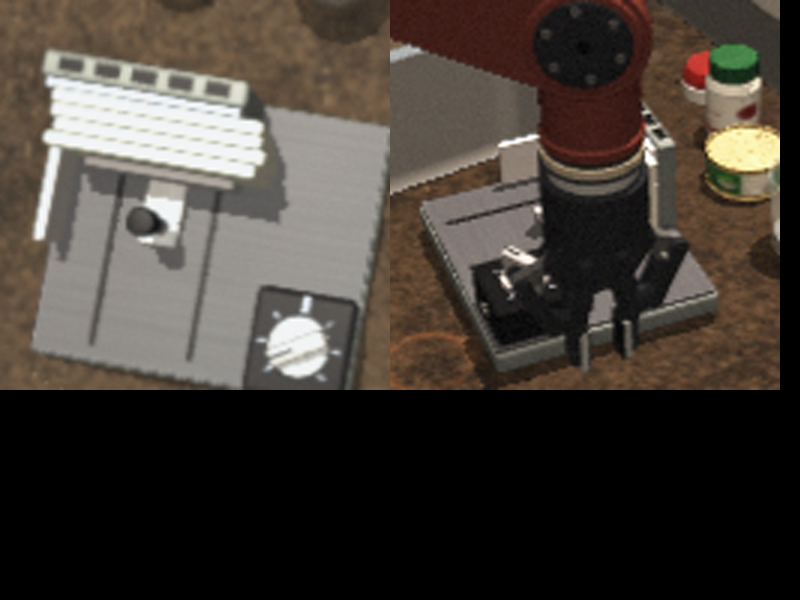

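The row is tight and straight: left edges y≈0.112, presser face at 0.0457, so slide ≈0.0957. The dial bar points front-left, with its pointer line at crop (275,352). Now the dial.

```bash
python3 - <<'E'
from h import *
go([.4893,.0436,.15],1.953-np.pi/2)
p,d=snap("top");X=cloud("top",d);w=inW(X);z=X[...,2]
m=(z>.122)&(z<.137)&(p.min(-1)>150)
for a in np.arange(.046,.086,.01):
    k=m&(w[...,0]>a+.002)&(w[...,0]<a+.01)&(abs(w[...,1]-.04)<.1); v=w[k][:,1]; print(round(a,3),v.min().round(4),v.max().round(4),k.sum())
E
```

```text
t 34.27 at [ 0.4404 -0.1861  0.1801] turn [ 0.    -0.001 -0.541] shift [194.9 131.1  30.1] gap 0.303
0.046 -0.0348 0.1124 267
0.056 -0.0395 0.108 270
0.066 -0.0358 0.112 268
0.076 -0.0348 0.1118 267
```

One plate (x≈0.06, in the gap between the fingers) is still about 4 mm out of line. I'll push again with the fingers shut, centred on it.

```bash
python3 - <<'E'
from h import *
go([*W(.061,-.075),.18],YAW)
E
```

```text
t 34.32 at [ 0.4405 -0.1859  0.1801] turn [-0.    -0.001  0.004] shift [2.436e+02 1.376e+02 1.000e-01] gap 0.3
```

Call:
servo_tool(steps=[[0, 0, 0, 25, 20, 0, 1], [0, 0, 0, 32, 20, 0, 1], [0, 0, 0, 35, 20, 0, 1], [0, 0, 0, 35, 20, 0, 1], [0, 0, 0, 35, 20, 0, 1]])

```text
t: 34.73
eef_pos: [0.5656, -0.0396, 0.1801]
ee_rot: [-0.0, 0.76, 0.65, 0.0]
force: [1.1, -0.2, 0.3]
finger_gap: 0.003
grasp_force: 0.0
```

Call:
servo_tool(steps=[[0, 0, 0, 35, 20, 0, 1], [0, 0, 0, 32, 12, 0, 1], [0, 0, 0, 14, 5, 0, 1], [0, 0, 0, 0, 0, 0, 1], [0, 0, 0, 0, 0, 20, 1]])

```text
t: 35.15
eef_pos: [0.617, 0.0326, 0.1643]
ee_rot: [0.003, 0.76, 0.65, 0.003]
force: [-0.1, 0.4, 0.6]
finger_gap: -0.0
grasp_force: 0.0
```

Call:
servo_tool(steps=[[0, 0, 0, 0, 0, 30, 1], [0, 0, 0, 0, 0, 30, 1], [0, 0, 0, 0, 0, 20, 1], [0, 0, 0, 0, 0, 0, 1], [0, 0, 0, 0, 0, 0, 1]])

```text
t: 35.57
eef_pos: [0.6116, 0.0307, 0.0787]
ee_rot: [-0.001, 0.761, 0.649, -0.002]
force: [-0.3, -0.4, 0.7]
finger_gap: 0.003
grasp_force: 0.0
```

Call:
servo_tool(steps=[[0, 0, 0, 4, 0, 0, 1], [0, 0, 0, 4, 0, 0, 1], [0, 0, 0, 4, 0, 0, 1], [0, 0, 0, 3, 0, 0, 1], [0, 0, 0, 3, 0, 0, 1]])

```text
t: 35.98
eef_pos: [0.6175, 0.0494, 0.0816]
ee_rot: [0.001, 0.761, 0.649, 0.001]
force: [0.6, 0.2, 0.4]
finger_gap: 0.003
grasp_force: 0.0
```

```bash
python3 - <<'E'
from h import *
go([*W(.061,-.0475),.08],YAW)
E
```

```text
t 35.98 at [0.6175 0.0494 0.0816] turn [ 0.002 -0.     0.003] shift [10.4  0.9  1.6] gap 0.003
```

Call:
servo_tool(steps=[[0, 0, 0, 2, 0, 0, 1], [0, 0, 0, 2, 0, 0, 1], [0, 0, 0, 1, 0, 0, 1], [0, 0, 0, 1, 0, 0, 1], [0, 0, 0, 1, 0, 0, 1]])

```text
t: 36.4
eef_pos: [0.6178, 0.0555, 0.0804]
ee_rot: [0.0, 0.761, 0.649, -0.0]
force: [0.3, -1.0, 0.6]
finger_gap: 0.002
grasp_force: 0.0
```

Call:
servo_tool(steps=[[0, 0, 0, 1, 0, 0, 1], [0, 0, 0, 1, 0, 0, 1], [0, 0, 0, 1, 0, 0, 1], [0, 0, 0, 0, 0, 0, 1], [0, 0, 0, 0, 0, 0, 1]])

```text
t: 36.82
eef_pos: [0.618, 0.057, 0.0804]
ee_rot: [0.001, 0.761, 0.649, -0.001]
force: [-1.6, -6.6, 2.6]
finger_gap: -0.002
grasp_force: 0.0
```

Call:
servo_tool(steps=[[0, 0, 0, 1, 0, 0, 1], [0, 0, 0, 1, 0, 0, 1], [0, 0, 0, 0, 0, 0, 1], [0, 0, 0, 0, 0, 0, 1], [0, 0, 0, 0, 0, 0, 1]])

```text
t: 37.23
eef_pos: [0.618, 0.0569, 0.0804]
ee_rot: [0.002, 0.761, 0.649, -0.003]
force: [-2.1, -12.1, 3.4]
finger_gap: 0.003
grasp_force: 0.0
```

Firm stop. Back out, then measure each plate and the approach to the dial.

Call:
servo_tool(steps=[[0, 0, 0, -5, 0, 0, 1], [0, 0, 0, -10, 0, 0, 1], [0, 0, 0, -10, 0, -20, 1], [0, 0, 0, 0, 0, -30, 1], [0, 0, 0, 0, 0, -30, 1]])

```text
t: 37.65
eef_pos: [0.6128, 0.0359, 0.1592]
ee_rot: [-0.002, 0.761, 0.648, -0.001]
force: [0.4, 0.4, 0.3]
finger_gap: -0.002
grasp_force: 0.0
```

Call:
servo_tool(steps=[[0, 0, 0, -30, 0, -20, 0.5], [0, 0, 0, -35, -20, 0, 0.5], [0, 0, 0, -35, -30, 0, 0.5], [0, 0, 0, -35, -30, 0, 0.5], [0, 0, 0, -35, -30, 0, 0.5]])

```text
t: 38.07
eef_pos: [0.4878, -0.1063, 0.1802]
ee_rot: [-0.0, 0.761, 0.649, 0.0]
force: [-0.0, -0.3, -0.7]
finger_gap: 0.501
grasp_force: 0.0
```

Call:
servo_tool(steps=[[0, 0, 0, -35, -20, 0, 0.5], [0, 0, 0, -35, -20, 0, 0.5], [0, 0, 0, -20, 0, 0, 0.5], [0, 0, 0, 0, 0, 0, 0.5], [0, 0, 0, 0, 0, 0, 0.5]])

```text
t: 38.48
eef_pos: [0.4352, -0.1888, 0.1804]
ee_rot: [-0.0, 0.762, 0.648, 0.001]
force: [0.8, 0.7, -0.2]
finger_gap: 0.5
grasp_force: 0.0
```

```bash
cat >> h.py <<'E'
def edges(p,d):
    X=cloud("top",d);w=inW(X);z=X[...,2]
    m=(z>.122)&(z<.137)&(p.min(-1)>150)
    for a in np.arange(.046,.086,.01):
        k=m&(w[...,0]>a+.002)&(w[...,0]<a+.01)&(abs(w[...,1]-.04)<.13); v=w[k][:,1]; print("plate at x",round(a,3),v.min().round(4),v.max().round(4),k.sum())
E
python3 - <<'E'
from h import *
p,d=snap("top");edges(p,d);presser(p,d);row(p,d)
go([.4893,.0436,.15],1.953-np.pi/2)
E
```

```text
plate at x 0.046 -0.0347 0.1129 274
plate at x 0.056 -0.0347 0.1121 272
plate at x 0.066 -0.0349 0.1124 267
plate at x 0.076 -0.0348 0.1126 267
presser [[0.0398, -0.0134], [0.0426, 0.0371], [0.0457, 0.0907]] 129
knob [0.00432466 0.03818009] 63
bar (array([0.49083207, 0.044876  ]), np.float64(1.9523750397924224), np.float64(0.03989321299050885)) mid W [-0.06416008 -0.08275608] 118
top plate(s) W x [0.0473 0.0827] y [-0.0349 -0.034   0.1113  0.1129] angle 0.001 1223 z 0.1307442827426124
t 38.53 at [ 0.4355 -0.188   0.1803] turn [ 0.001 -0.001 -0.542] shift [194.8 136.3  30.3] gap 0.497
```

All four are flush within 1 mm and the slide is ≈0.0957. On to the dial.

Call:
servo_tool(steps=[[0, 0, -0.1084, 0, 0, 0, 0.5], [0, 0, -0.1084, 0, 0, 0, 0.5], [0, 0, -0.1084, 0, 0, 0, 0.5], [0, 0, -0.1084, 0, 0, 0, 0.5], [0, 0, -0.1084, 0, 0, 0, 0.5]])

```text
t: 38.95
eef_pos: [0.4362, -0.1866, 0.1801]
ee_rot: [-0.0, 0.556, 0.831, 0.001]
force: [-0.4, 0.3, -0.3]
finger_gap: 0.504
grasp_force: 0.0
```

Call:
servo_tool(steps=[[0, 0, 0, 25, 17, 0, 0.5], [0, 0, 0, 30, 21, 0, 0.5], [0, 0, 0, 30, 21, 0, 0.5], [0, 0, 0, 30, 21, 0, 0.5], [0, 0, 0, 30, 21, 0, 0.5]])

```text
t: 39.37
eef_pos: [0.4752, -0.0127, 0.1803]
ee_rot: [-0.0, 0.559, 0.829, 0.0]
force: [0.9, 0.2, 0.2]
finger_gap: 0.504
grasp_force: 0.0
```

Call:
servo_tool(steps=[[0, 0, 0, 30, 21, 0, 0.5], [0, 0, 0, 20, 14, 0, 0.5], [0, 0, 0, 0, 0, 30, 0.5], [0, 0, 0, 0, 0, 0, 0.5], [0, 0, 0, 0, 0, 0, 0.5]])

```text
t: 39.78
eef_pos: [0.4866, 0.0452, 0.1484]
ee_rot: [-0.002, 0.558, 0.83, -0.001]
force: [-0.1, -0.8, 0.5]
finger_gap: 0.5
grasp_force: 0.0
```

```bash
python3 - <<'E'
from h import *
go([.4898,.0438,.087],1.953-np.pi/2)
q,e=snap("side")
montage("pics/m10.png",[(q,180,110,130,130,4.5)])
E
```

```text
t 39.78 at [0.4866 0.0452 0.1484] turn [-0.005 -0.003  0.004] shift [-2.5  2.4 61.4] gap 0.5
```

View pics/m10.png

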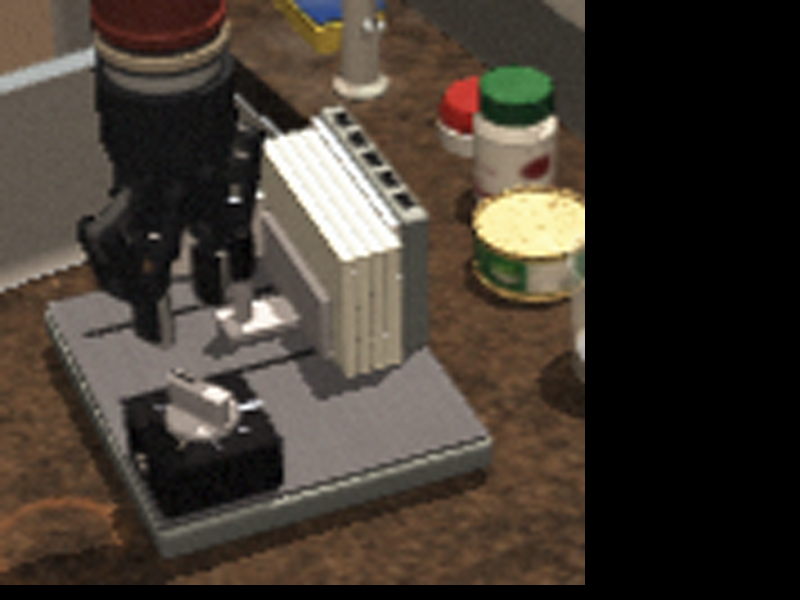

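The row is tight and the fingers are above and left of the dial. The dark pointer end is at the left end of the bar (175,378) and the long mark is at (250,405).

Call:
servo_tool(steps=[[0, 0, 0, -2, 2, 0, 0.5], [0, 0, 0, 0, 0, 20, 0.5], [0, 0, 0, 0, 0, 25, 0.5], [0, 0, 0, 0, 0, 12, 0.5], [0, 0, 0, 0, 0, 0, 0.5]])

```text
t: 40.25
eef_pos: [0.4896, 0.0416, 0.0914]
ee_rot: [-0.002, 0.56, 0.828, -0.001]
force: [-1.0, -0.6, -0.7]
finger_gap: 0.498
grasp_force: 0.0
```

Call:
servo_tool(steps=[[0, 0, 0, 0, 0, 0, 0.5], [0, 0, 0, 0, 0, 0, 1], [0, 0, 0, 0, 0, 0, 1], [0, 0, 0, 0, 0, 0, 1], [0, 0, 0, 0, 0, 0, 1]], squeeze=30)

```text
t: 40.67
eef_pos: [0.4925, 0.0417, 0.0952]
ee_rot: [0.001, 0.56, 0.829, 0.0]
force: [-2.0, -2.0, 6.4]
finger_gap: 0.137
grasp_force: 30.6
```

Call:
servo_tool(steps=[[0, 0, 0.115, 0, 0, 0, 1], [0, 0, 0.115, 0, 0, 0, 1], [0, 0, 0.115, 0, 0, 0, 1], [0, 0, 0.115, 0, 0, 0, 1], [0, 0, 0.115, 0, 0, 0, 1]])

```text
t: 41.08
eef_pos: [0.4911, 0.0415, 0.0952]
ee_rot: [0.0, 0.773, 0.634, -0.001]
force: [-6.9, -1.8, 10.2]
finger_gap: 0.139
grasp_force: 31.1
```

```bash
python3 - <<'E'
from h import *
s=monitor.read_state();print(s["force"],s["torque"],s["q"])
go([.4898,.0438,.087],YAW-np.pi/2)
E
```

```text
[-6.88859141 -1.83688166 10.18029644] [-0.34484005  1.04752072  0.05575712] [-0.05699935  0.10407477  2.02328379 -0.00211441  1.01557627  0.14079483]
t 41.08 at [0.4911 0.0415 0.0952] turn [1.000e-03 2.000e-03 1.536e+00] shift [-1.6 -2.   8.2] gap 0.139
```

Call:
servo_tool(steps=[[0, 0, 0.115, 0, 0, 0, 1], [0, 0, 0.115, 0, 0, 0, 1], [0, 0, 0.115, 0, 0, 0, 1], [0, 0, 0.115, 0, 0, 0, 1], [0, 0, 0.115, 0, 0, 0, 1]])

```text
t: 41.5
eef_pos: [0.4898, 0.0422, 0.0952]
ee_rot: [-0.001, 0.921, 0.389, -0.002]
force: [-8.6, -0.2, 13.0]
finger_gap: 0.144
grasp_force: 31.4
```

Call:
servo_tool(steps=[[0, 0, 0.115, 0, 0, 0, 1], [0, 0, 0.115, 0, 0, 0, 1], [0, 0, 0.115, 0, 0, 0, 1], [0, 0, 0.115, 0, 0, 0, 1], [0, 0, 0.115, 0, 0, 0, 1]])

```text
t: 41.92
eef_pos: [0.4891, 0.0434, 0.0952]
ee_rot: [-0.001, 0.994, 0.111, -0.003]
force: [-11.0, 4.2, 15.5]
finger_gap: 0.141
grasp_force: 31.6
```

Call:
servo_tool(steps=[[0, 0, 0.115, 0, 0, 0, 1], [0, 0, 0.115, 0, 0, 0, 1], [0, 0, 0.115, 0, 0, 0, 1], [0, 0, 0.045, 0, 0, 0, 1], [0, 0, 0, 0, 0, 0, 1]])

```text
t: 42.33
eef_pos: [0.489, 0.0443, 0.0951]
ee_rot: [-0.002, 0.997, -0.082, -0.003]
force: [-10.1, 5.0, 15.0]
finger_gap: 0.14
grasp_force: 31.6
```

```bash
python3 - <<'E'
from h import *
go([.4898,.0438,.087],YAW-np.pi/2)
p,d=snap("top");edges(p,d)
q,e=snap("side");montage("pics/m11.png",[(q,180,110,130,130,4.5)])
E
```

```text
t 42.33 at [0.489  0.0443 0.0951] turn [-0.003  0.007 -0.001] shift [0.9 0.4 8.1] gap 0.14
plate at x 0.046 -0.0351 0.1126 271
plate at x 0.056 -0.035 0.1125 272
plate at x 0.066 -0.0351 0.112 273
plate at x 0.076 -0.035 0.1115 267
```

Turned. Release, rise, move away and check everything.

Call:
servo_tool(steps=[[0, 0, 0, 0, 0, 0, 0.5], [0, 0, 0, 0, 0, 0, 0.5], [0, 0, 0, 0, 0, 0, 0.5], [0, 0, 0, 0, 0, -15, 0.5], [0, 0, 0, 0, 0, -30, 0.5]])

```text
t: 42.85
eef_pos: [0.4877, 0.0422, 0.1347]
ee_rot: [0.0, 0.997, -0.081, -0.005]
force: [0.8, -0.2, -1.0]
finger_gap: 0.501
grasp_force: 0.0
```

Call:
servo_tool(steps=[[0, 0, 0, 0, 0, -35, 0.5], [0, 0, 0, 0, 0, -30, 0.5], [0, 0, 0, 0, 30, 0, 0.5], [0, 0, 0, 0, 35, 0, 0.5], [0, 0, 0, 0, 35, 0, 0.5]])

```text
t: 43.27
eef_pos: [0.476, -0.0574, 0.2046]
ee_rot: [0.0, 0.997, -0.079, 0.002]
force: [0.4, 0.3, 0.1]
finger_gap: 0.498
grasp_force: 0.0
```

Call:
servo_tool(steps=[[0, 0, 0, 0, 35, 0, 0.5], [0, 0, 0, 0, 35, 0, 0.5], [0, 0, 0, 0, 30, 0, 0.5], [0, 0, 0, 0, 0, 0, 0.5], [0, 0, 0, 0, 0, 0, 0.5]])

```text
t: 43.68
eef_pos: [0.4591, -0.1567, 0.2033]
ee_rot: [-0.0, 0.997, -0.082, 0.0]
force: [-0.5, 0.3, -0.4]
finger_gap: 0.504
grasp_force: 0.0
```

```bash
python3 - <<'E'
from h import *
print(monitor.read_state()["eef_pos"])
p,d=snap("top");edges(p,d);presser(p,d);row(p,d)
q,e=snap("side");row(q,e,"side")
montage("pics/m12.png",[(p,145,165,130,130,3),(q,180,110,130,130,3)])
E
```

```text
[ 0.45905945 -0.15672524  0.20326681]
plate at x 0.046 -0.0349 0.1126 274
plate at x 0.056 -0.0348 0.1125 273
plate at x 0.066 -0.0353 0.1129 269
plate at x 0.076 -0.035 0.1117 268
presser [[0.0397, -0.0133], [0.0426, 0.0356], [0.0458, 0.0904]] 127
knob [0.00441729 0.0383429 ] 62
bar (array([0.49084726, 0.04541634]), np.float64(2.9981889240548805), np.float64(0.0408103987698972)) mid W [-0.06423224 -0.08222036] 121
top plate(s) W x [0.0473 0.0826] y [-0.0353 -0.0343  0.1111  0.1129] angle 0.001 1217 z 0.13074448200100997
```

View pics/m12.png

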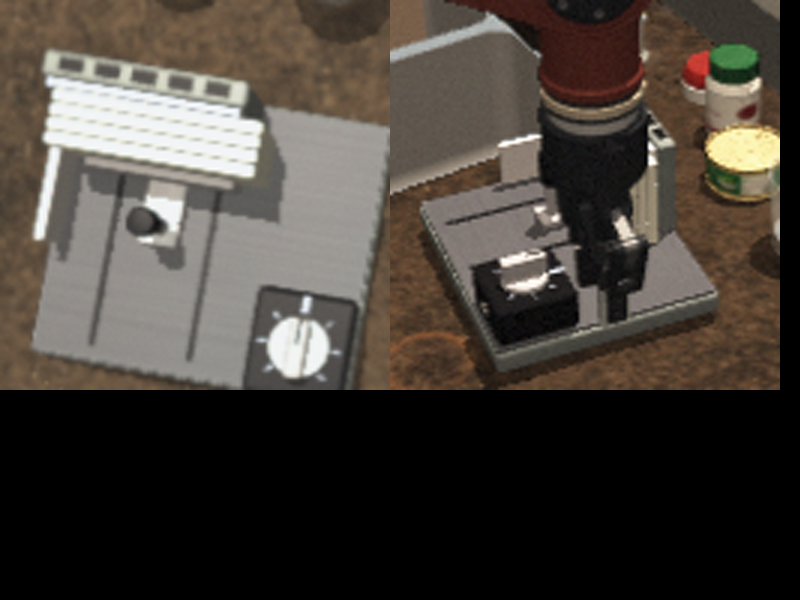

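The top view shows the pointer line at (303,330), towards the long mark at (306,303). The row is flush and the presser is closed at ≈0.096.

```bash
python3 - <<'E'
from h import *
from plant import workorder
p,d=snap("top");edges(p,d)
print(workorder.finish_job())
E
```

```text
plate at x 0.046 -0.0349 0.1124 269
plate at x 0.056 -0.0348 0.1121 267
plate at x 0.066 -0.035 0.1124 274
plate at x 0.076 -0.0353 0.1118 269
the job is handed in; nothing more can be done
None
```

Job handed in (no verdict came back): all four plates stand upright in a row flush with the side guide, the presser is closed at about 0.096 m (target 0.095), and the dial is about 0.02 rad from the long thick mark by the last camera check.

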